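# Load the parts washer and close it up

### The arm

A 7-joint arm with a two-finger parallel gripper is mounted at the origin on the work surface. World frame = base frame: x ahead of the robot, y to its left, z up, the work surface at z = 0. Lengths are in m, angles in rad, forces in N, time in s.
With the tool pointing down it reaches from about 0.425 to 0.875 m from the base axis. Payload 8.4 kg.
Tool frame: the origin (TCP) lies midway between the tips of the shut fingers; the grasp point (between the pads) lies 19 mm behind it (manip.grip_point_offset is the y of the grasp point in the tool frame, in m); y points along the fingers, z is the direction in which the jaws open and shut, and the axes are right-handed (so a half turn about y gives the same grasp; the last joint's range is limited). The gripper opens to 85 mm and grips with 20 to 120 N. Pads are 22 mm wide; open, the fingers measure 114 mm over their backs; the gripper's body (76 mm by 85 mm) begins 54 mm behind the grasp point. The pads swing forward as they close: fully open they stand 13 mm farther back than shut.
Start: joints at [1.229, 0.333, 0.04, 1.465, -0.013, 1.343, -0.059], TCP at [0.156, -0.631, 0.231] pointing down, gripper open.
Joint ranges: [-2.58, 2.58], [-0.38, 2.09], [-1.3, 1.39], [0.25, 2.4], [-1.5, 4.64], [0.08, 2.09], [-2.65, 2.65]. Speed limits (rad/s): [2.22, 2.22, 2.79, 2.79, 3.14, 3.14, 3.14].

### API

Orientations are given as [roll, pitch, yaw] about the fixed x, y, z axes, in that order (R = Rz(yaw) Ry(pitch) Rx(roll)).
In Python, from cell import manip gives the robot as it stands.
- The arm moves only by the tool play_rows, never from a script. Its argument "motion" is text: rows parted by semicolons, each of 7 numbers parted by spaces: the gripper command: -1 is shut, 1 is fully open, values between are in proportion, then the shift along the tool's x, y, z in mm, then the turn, a rotation vector about the tool's x, y, z in rad. In form: gripper x y z ax ay az; .... A call has exactly 8 rows; each row shifts and turns the commanded pose from where the row before left it, along the tool's axes as they then stand; what a row does not reach is not made up. A row lasts 1/12 s, in which the tool goes at most 41.7 mm and 7.16 degrees, less where a joint would pass 70% of its speed; a pose out of reach is approached as far as the arm can. A call with a gripper value outside its range is refused whole. The fingers move at their own pace and stop on an object; the grip force is fixed at half the most. Time passes only in rows, so rows that do not move let the fingers close, or fill a call up. It gives the time, the measured TCP pose, the force and the opening at its end, in the units of the state.
- manip.read_state(): the state, without advancing time (a new reading comes with each control period).
- manip.read_camera(name): name is "side" or "top" or "wrist"; returns a dict with "image" (480x640x3 uint8, red, green, blue), "fov_y" (degrees; the focal length in pixels is half the picture's height over the tangent of half this angle, whatever the lens; pixels are square), "cx", "cy" (the principal point, pixels), "k1" (the pictures are not rectified: a ray, as slopes to the right and down, at radius r is drawn at 1 + k1 r^2 times it, then the intrinsics apply), "extrinsics" (4x4, takes a point from camera to world coordinates); the wrist camera has in their place "tool_from_camera" (4x4, takes a point from camera to tool coordinates, whose origin is the TCP and whose axes are the tool frame's). Camera axes: x right, y down, z forward; pixel columns grow to the right and rows downward; lengths in m; the calibration is good to about 2 mm. A picture is of the moment at which its call begins: read the wrist's pose just before it. There is no depth.
- manip.close_job(): hands the job in, once; it reports no verdict.
The state is a dict: "time": time; "joint_positions": joint angles; "joint_vel": joint speeds; "joint_efforts": joint torques, N m; "position": TCP position; "tcp_rot": TCP orientation; "ft_force": force on the tool from outside, world axes, zero at the start; "wrist_torque": the same for the moment, N m; "opening": finger opening in m.
Only numpy, scipy, OpenCV 4.12 (cv2) and the standard library are available. Lean on these libraries where they do the work, as an engineer would, in place of code of your own. Each camera call takes 0.05 s, during which the arm holds its last target.

### The job

Load the parts washer for a wash: put every gear from the bench into its basket, each lying flat on the basket floor, then lay the hold-down bar across the tank on its two brackets, between their prongs. After that swing the lid fully shut and press the clamp lever down until it locks over the closed lid; leave the tools and other things on the bench where they are.

Things in the scene. Friction and masses are not known exactly. Their poses are not given: they have to be found in the camera images.
- washer: Bench-top parts washer, fixed to the bench: open grey tank, outer 300 (x) x 230 (y) mm, walls 10 mm, rim 138 mm above the bench; a pump housing 75 x 190 x 122 mm joins its far (+x) end. Origin: centre of the tank's underside, on the bench; z up, +x away from the robot, +y towards the lid's hinge.
- basket (a point): Centre of the flat wire basket floor inside the tank, 45 mm above the bench; the clear floor is 280 (x) x 210 (y) mm. Axes as the washer's.
- bar_seat (a point): Where bar_mid lies when the bar is home, 113 mm above the bench over the basket's centre. The bar rests along the washer's y on two brackets, one on each long wall: ledges at 97 mm height that stand 22 mm in from the walls, each with two prongs 34 mm apart that rise 16 mm above the ledge. The walls are 210 mm apart. Axes as the washer's.
- lid (a joint): Angle of the washer's lid (rad): 0 fully closed, grows as it opens, stop at 2.0. It starts open at 1.7 to 1.85, leaning out over the +y side. Aluminium, 312 x 234 x 10 mm, 0.4 kg. A friction hinge (0.7 N m) keeps it at any angle: it does not fall shut and must be brought all the way down (up to 8 N at the handle).
- lid_hinge (a point): Middle of the lid's hinge line, which runs along the washer's x on its +y rim, 115 mm to +y of the washer's origin and 140 mm above the bench.
- lid_handle (a point): Centre of the lid's handle: round black bar, 14 mm diameter, 100 mm long, parallel to the hinge, on the lid's outer face near its free edge, axis 55 mm off that face. With the lid closed this point is 20 mm to -x, 215 mm to -y and 65 mm above lid_hinge; it swings with the lid.
- clamp_lever (a joint): Angle of the toggle clamp's lever (rad): 0 = sprung up, 55 degrees above level, leaning out to -y; grows as it is pressed out and down; 0.96 = level, at its stop, locked. It springs back up until the dead point at 0.68; past that it snaps down and stays. About 12 N at clamp_grip starts it, less later. It swings a clamp arm down onto the lid.
- clamp_pivot (a point): The lever's pivot: 95 mm to +x and 145 mm to -y of the washer's origin, 165 mm above the bench; its axis runs along the washer's x.
- clamp_grip (a point): Point on the lever's axis 90 mm from the pivot, in the black rubber grip (24 mm wide along the washer's x, 16 mm thick, from 44 to 106 mm from the pivot). Lever up: 52 mm to -y of the pivot and 74 mm above it. Lever locked: 90 mm to -y of the pivot and level with it.
- bar_mid (a point): Hold-down bar, loose on the bench: flat steel bar 184 x 22 x 10 mm, 0.3 to 0.5 kg, with an upright grip tab 50 x 14 mm standing 22 mm high on the middle of its top (32 mm in all). Point: its centre, 16 mm above its underside; x along its length, z up.
- gear1_mid (a point): Steel gear with hub, one of three to five gears loose on the bench (None if absent): toothed disc 60 mm across and 18 mm thick, on it a round hub of 28 mm diameter that rises 26 mm above the disc (44 mm in all), 0.2 to 0.35 kg. Point: on its axis, 22 mm above its underside; z up through the hub.
- gear2_mid (a point): Steel gear with hub, one of three to five gears loose on the bench (None if absent): toothed disc 60 mm across and 18 mm thick, on it a round hub of 28 mm diameter that rises 26 mm above the disc (44 mm in all), 0.2 to 0.35 kg. Point: on its axis, 22 mm above its underside; z up through the hub.
- gear3_mid (a point): Steel gear with hub, one of three to five gears loose on the bench (None if absent): toothed disc 54 mm across and 18 mm thick, on it a round hub of 28 mm diameter that rises 26 mm above the disc (44 mm in all), 0.2 to 0.35 kg. Point: on its axis, 22 mm above its underside; z up through the hub.
- gear4_mid (a point): Steel gear with hub, one of three to five gears loose on the bench (None if absent): toothed disc 48 mm across and 18 mm thick, on it a round hub of 28 mm diameter that rises 26 mm above the disc (44 mm in all), 0.2 to 0.35 kg. Point: on its axis, 22 mm above its underside; z up through the hub.
- gear5_mid (a point): Steel gear with hub, one of three to five gears loose on the bench (None if absent): toothed disc 48 mm across and 18 mm thick, on it a round hub of 28 mm diameter that rises 26 mm above the disc (44 mm in all), 0.2 to 0.35 kg. Point: on its axis, 22 mm above its underside; z up through the hub.
- socket: Wrench socket, 27 mm across, 38 mm tall, standing among the gears; not part of the job, stays where it is. Origin at its underside.
- lamp: Inspection lamp, red, 52 mm foot, 212 mm tall, standing; not part of the job, stays where it is. Origin at its underside.
- spanner: Open-ended spanner, 200 mm long, lying flat; not part of the job, stays where it is. Origin at its underside.
- driver: Screwdriver, 200 mm long, lying; not part of the job, stays where it is. Origin at its underside.
- bolt1: Hexagon bolt, 52 mm long, lying; not part of the job, stays where it is. Origin at its underside.
- bolt2: Hexagon bolt, 52 mm long, lying among the gears; not part of the job, stays where it is. Origin at its underside.
There are look-alikes about, which are no part of the job. Leave any turquoise look-alike of the part that bears gear4_mid alone. What is shaped like the part that bears gear2_mid but red is not meant.

How it is judged:
On the way, in this order (a step that is already met when the one before it is completed fails the run):
1. all gears lie flat on the basket floor, released (x of gear1_mid in the frame of washer between -0.14 and 0.14 m and y of gear1_mid in the frame of washer between -0.105 and 0.105 m and z of gear1_mid in the frame of washer between 0.06 and 0.074 m and (angle between gear1_mid's own z axis and vertical below 0.12 rad or angle between gear1_mid's own z axis and vertical above 3.02 rad) and x of gear2_mid in the frame of washer between -0.14 and 0.14 m and y of gear2_mid in the frame of washer between -0.105 and 0.105 m and z of gear2_mid in the frame of washer between 0.06 and 0.074 m and (angle between gear2_mid's own z axis and vertical below 0.12 rad or angle between gear2_mid's own z axis and vertical above 3.02 rad) and x of gear3_mid in the frame of washer between -0.14 and 0.14 m and y of gear3_mid in the frame of washer between -0.105 and 0.105 m and z of gear3_mid in the frame of washer between 0.06 and 0.074 m and (angle between gear3_mid's own z axis and vertical below 0.12 rad or angle between gear3_mid's own z axis and vertical above 3.02 rad) and x of gear4_mid in the frame of washer between -0.14 and 0.14 m and y of gear4_mid in the frame of washer between -0.105 and 0.105 m and z of gear4_mid in the frame of washer between 0.06 and 0.074 m and (angle between gear4_mid's own z axis and vertical below 0.12 rad or angle between gear4_mid's own z axis and vertical above 3.02 rad) and x of gear5_mid in the frame of washer between -0.14 and 0.14 m and y of gear5_mid in the frame of washer between -0.105 and 0.105 m and z of gear5_mid in the frame of washer between 0.06 and 0.074 m and (angle between gear5_mid's own z axis and vertical below 0.12 rad or angle between gear5_mid's own z axis and vertical above 3.02 rad) and contact force between the fingers and gear1 below 0.1 N and contact force between the fingers and gear2 below 0.1 N and contact force between the fingers and gear3 below 0.1 N and contact force between the fingers and gear4 below 0.1 N and contact force between the fingers and gear5 below 0.1 N), for 0.2 s.
2. the hold-down bar lies across both brackets, between the prongs, released (x of bar_mid in the frame of washer between -0.01 and 0.01 m and y of bar_mid in the frame of washer between -0.012 and 0.012 m and z of bar_mid in the frame of washer between 0.108 and 0.118 m and angle between the x axis of bar_mid and the y axis of washer, either way round below 0.12 rad and angle between bar_mid's own z axis and vertical below 0.06 rad and contact force between the fingers and bar below 0.1 N), for 0.2 s.
3. the lid is fully shut, the clamp still up (value of joint lid below 0.03 rad and value of joint clamp_lever below 0.5 rad), for 0.2 s.
4. the clamp lever is pressed down and locked (value of joint clamp_lever above 0.9 rad and value of joint lid below 0.03 rad), for 0.2 s.
At the end, for the whole second after the job is handed in: All gears lie flat (7 degrees) on the basket floor, the bar rests on both ledges between the prongs (within 10 mm along x, 12 mm along y, 7 degrees), lid closed (under 0.03 rad), clamp lever locked (over 0.90 rad), gears and bar at rest (all of step 4 and x of gear1_mid in the frame of washer between -0.14 and 0.14 m and y of gear1_mid in the frame of washer between -0.105 and 0.105 m and z of gear1_mid in the frame of washer between 0.06 and 0.074 m and (angle between gear1_mid's own z axis and vertical below 0.12 rad or angle between gear1_mid's own z axis and vertical above 3.02 rad) and x of gear2_mid in the frame of washer between -0.14 and 0.14 m and y of gear2_mid in the frame of washer between -0.105 and 0.105 m and z of gear2_mid in the frame of washer between 0.06 and 0.074 m and (angle between gear2_mid's own z axis and vertical below 0.12 rad or angle between gear2_mid's own z axis and vertical above 3.02 rad) and x of gear3_mid in the frame of washer between -0.14 and 0.14 m and y of gear3_mid in the frame of washer between -0.105 and 0.105 m and z of gear3_mid in the frame of washer between 0.06 and 0.074 m and (angle between gear3_mid's own z axis and vertical below 0.12 rad or angle between gear3_mid's own z axis and vertical above 3.02 rad) and x of gear4_mid in the frame of washer between -0.14 and 0.14 m and y of gear4_mid in the frame of washer between -0.105 and 0.105 m and z of gear4_mid in the frame of washer between 0.06 and 0.074 m and (angle between gear4_mid's own z axis and vertical below 0.12 rad or angle between gear4_mid's own z axis and vertical above 3.02 rad) and x of gear5_mid in the frame of washer between -0.14 and 0.14 m and y of gear5_mid in the frame of washer between -0.105 and 0.105 m and z of gear5_mid in the frame of washer between 0.06 and 0.074 m and (angle between gear5_mid's own z axis and vertical below 0.12 rad or angle between gear5_mid's own z axis and vertical above 3.02 rad) and x of bar_mid in the frame of washer between -0.01 and 0.01 m and y of bar_mid in the frame of washer between -0.012 and 0.012 m and z of bar_mid in the frame of washer between 0.108 and 0.118 m and angle between the x axis of bar_mid and the y axis of washer, either way round below 0.12 rad and angle between bar_mid's own z axis and vertical below 0.06 rad and linear speed of each of gear1, gear2, gear3, gear4, gear5, bar below 0.02 m/s); the robot touches nothing.
It fails at once if a tool, bolt, socket, or lamp that is not part of the job is moved more than 6 cm (distance of any of socket, lamp, spanner, driver, bolt1, bolt2 from where it was at the start of the episode above 0.06 m).
It fails at once if the lamp is knocked over (angle between lamp's own z axis and vertical above 0.7 rad).
Of gear1, gear2, gear3, gear4, gear5 only 3 to 5 are there at a start; the rules pass over those that are not, and their reading is None.
At some moment in a run one of gear1, gear2, gear3, gear4, gear5 may be knocked a few centimetres aside while the robot is not near it.
It also fails if it takes over 210 s, if anything falls off the work surface, if the arm or the gripper's body presses on something with over 40 N, if the wrist force passes 120 N, or if a joint passes its speed limit or range.

## Working session

There is one attempt and no reset: what is moved stays moved. The work goes in short steps, Python scripts to look and compute and a tool call to move; the robot and the scene stay as the last step left them, time stands still between calls to the robot, and variables do not carry over. Pictures are saved under pics/ and viewed, and the job is handed in when it is done.

Besides the shell and the picture viewer there is one more tool, called after "Emit:" by a JSON object that holds its "method" and its "body". play_rows: Moves the arm, as the interface text tells. Its arguments: {"type":"object","properties":{"motion":{"type":"string"}},"required":["motion"]}

```bash
mkdir -p pics; ls; python3 - <<'E'
from cell import manip
import cv2, numpy as np
print(manip.read_state()); print(manip.grip_point_offset)
for n in ["side","top","wrist"]:
    c=manip.read_camera(n)
    cv2.imwrite(f"pics/{n}0.png",c["image"][:,:,::-1])
    print(n,{k:(np.round(v,4).tolist() if k!="image" else 0) for k,v in c.items()})
E
```

```text
pics
{'time': 0.0, 'joint_positions': array([ 1.22881041,  0.33388634,  0.03985871,  1.46628742, -0.01337578,
        1.34326903, -0.05851406]), 'joint_vel': array([-1.85083664e-03, -7.52792929e-04, -3.69659775e-04,  2.32994908e-03,
        1.32472807e-03,  7.17382281e-05, -1.81319815e-03]), 'joint_efforts': array([-1.93254753e-03, -6.58561492e+01,  1.36461798e+00, -4.05576432e+01,
        1.67694135e-02,  1.25880382e-02,  5.23210275e-07]), 'position': array([ 0.1561293 , -0.6305045 ,  0.23042902]), 'tcp_rot': array([-1.57237600e+00, -1.25667065e-04, -2.89881839e+00]), 'ft_force': array([0.56272151, 0.18311373, 0.41282345]), 'wrist_torque': array([ 0.0557365 , -0.00881908,  0.02218018]), 'opening': 0.08532096698666237}
-0.0187
side {'image': 0, 'fov_y': 45.4724, 'cx': 324.1069, 'cy': 233.602, 'k1': -0.0983, 'extrinsics': [[0.9809, -0.1096, 0.161, 0.3555], [-0.1947, -0.5746, 0.7949, -1.0459], [0.0054, -0.811, -0.585, 0.8502], [0.0, 0.0, 0.0, 1.0]]}
top {'image': 0, 'fov_y': 51.8309, 'cx': 320.0429, 'cy': 231.4705, 'k1': -0.0166, 'extrinsics': [[-0.0101, -0.9902, 0.1394, 0.4236], [-0.9996, 0.0139, 0.0264, -0.1015], [-0.0281, -0.1391, -0.9899, 1.2355], [0.0, 0.0, 0.0, 1.0]]}
wrist {'image': 0, 'fov_y': 64.9735, 'cx': 320.9631, 'cy': 239.8218, 'k1': -0.0691, 'tool_from_camera': [[0.0015, 0.9548, 0.2972, -0.0765], [0.0018, -0.2972, 0.9548, -0.1436], [1.0, -0.0009, -0.0021, -0.0013], [0.0, 0.0, 0.0, 1.0]]}
```

View pics/side0.png

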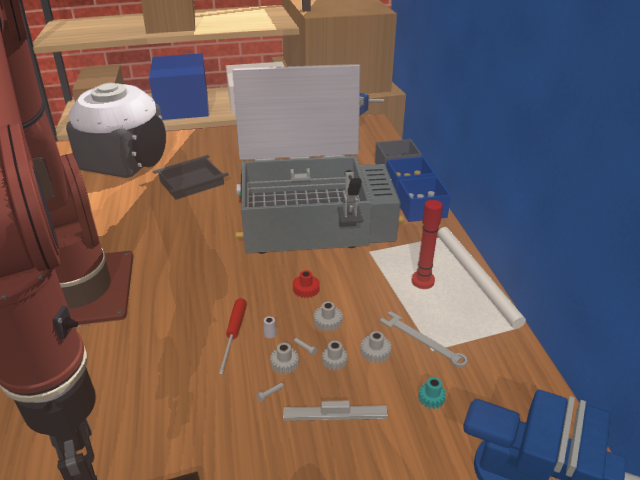

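View pics/top0.png

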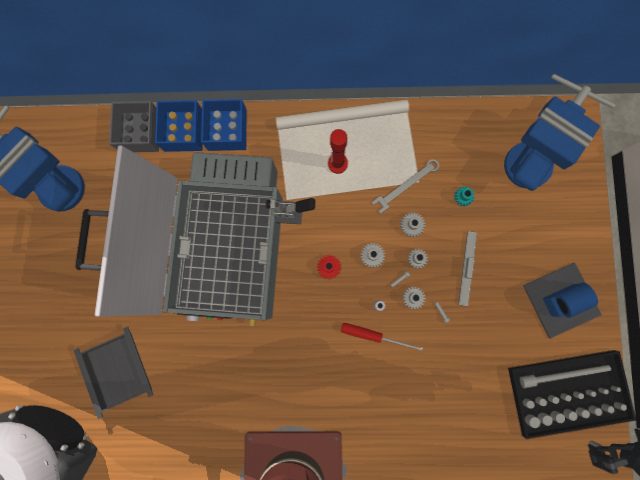

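View pics/wrist0.png

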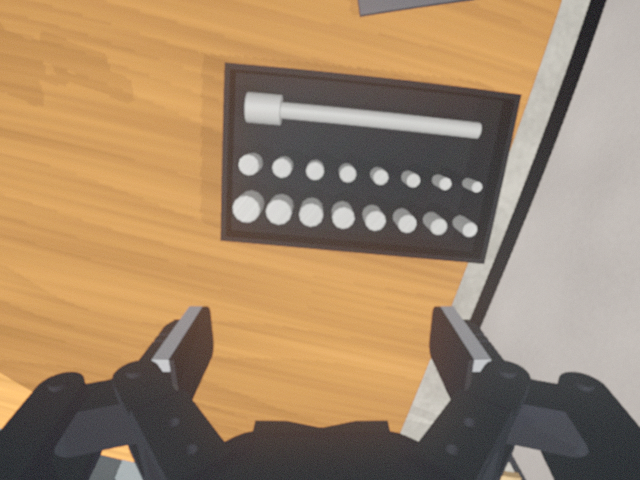

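Grey gears, with hub-top pixels in the top view: (413,224), (373,255), (418,258) and (414,298). Things that could be mistaken for them: the red gear at (329,267), the turquoise gear at (464,196) and the socket at (379,306). The bar is at (467,268). I'll check this choice in a close crop.

```bash
cat > h.py <<'E'
from cell import manip
import cv2, numpy as np
from scipy.spatial.transform import Rotation as Ro
def cam(n):
    s=manip.read_state(); c=manip.read_camera(n)
    f=240/np.tan(np.radians(c["fov_y"]/2))
    K=np.array([[f,0,c["cx"]],[0,f,c["cy"]],[0,0,1.]]); d=np.array([c["k1"],0,0,0.])
    if n=="wrist":
        T=np.eye(4);T[:3,:3]=Ro.from_euler("xyz",s["tcp_rot"]).as_matrix();T[:3,3]=s["position"]
        T=T@c["tool_from_camera"]
    else: T=np.array(c["extrinsics"])
    return c["image"],K,d,T
def ray(C,p):
    im,K,d,T=C
    u=cv2.undistortPoints(np.array(p,float).reshape(-1,1,2),K,d).reshape(-1,2)
    v=np.c_[u,np.ones(len(u))]@T[:3,:3].T
    return T[:3,3],v
def onz(C,p,z):
    o,v=ray(C,p); return o+v*((z-o[2])/v[:,2])[:,None]
def proj(C,P):
    im,K,d,T=C; Ti=np.linalg.inv(T)
    r,_=cv2.Rodrigues(Ti[:3,:3]); return cv2.projectPoints(np.array(P,float).reshape(-1,1,3),r,Ti[:3,3],K,d)[0].reshape(-1,2)
def tri(C1,p1,C2,p2):
    o1,v1=ray(C1,p1);o2,v2=ray(C2,p2);out=[]
    for a,b in zip(v1,v2):
        A=np.c_[a,-b];t=np.linalg.lstsq(A,o2-o1,rcond=None)[0]
        out.append(np.r_[(o1+a*t[0]+o2+b*t[1])/2,np.linalg.norm(o1+a*t[0]-o2-b*t[1])])
    return np.array(out)
def crop(C,x0,y0,x1,y1,s,name,pts=()):
    im=C[0][y0:y1,x0:x1,::-1]; im=cv2.resize(im,None,fx=s,fy=s,interpolation=cv2.INTER_CUBIC)
    for p in pts: cv2.drawMarker(im,(int((p[0]+.5-x0)*s),int((p[1]+.5-y0)*s)),(0,0,255),cv2.MARKER_CROSS,8,1)
    cv2.imwrite(f"pics/{name}.png",im)
def delta(P,yaw,roll=-np.pi/2,pitch=0):
    s=manip.read_state();R=Ro.from_euler("xyz",s["tcp_rot"]);Rt=Ro.from_euler("xyz",[roll,pitch,yaw])
    print("t",round(s["time"],2),"pos",np.round(s["position"],4),"rpy",np.round(s["tcp_rot"],3),"op",round(s["opening"],4),"F",np.round(s["ft_force"],1))
    print("shift mm (tool)",np.round(R.inv().apply(np.array(P)-s["position"])*1000,1),"rotvec",np.round((R.inv()*Rt).as_rotvec(),4))
E
python3 - <<'E'
from h import *
C=cam("top"); crop(C,300,180,500,330,4,"top1")
crop(C,80,140,330,330,3,"top2")
S=cam("side"); crop(S,210,260,460,430,3,"side1"); crop(S,210,60,420,260,3,"side2")
E
```

```text
(no output)
```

View pics/top1.png

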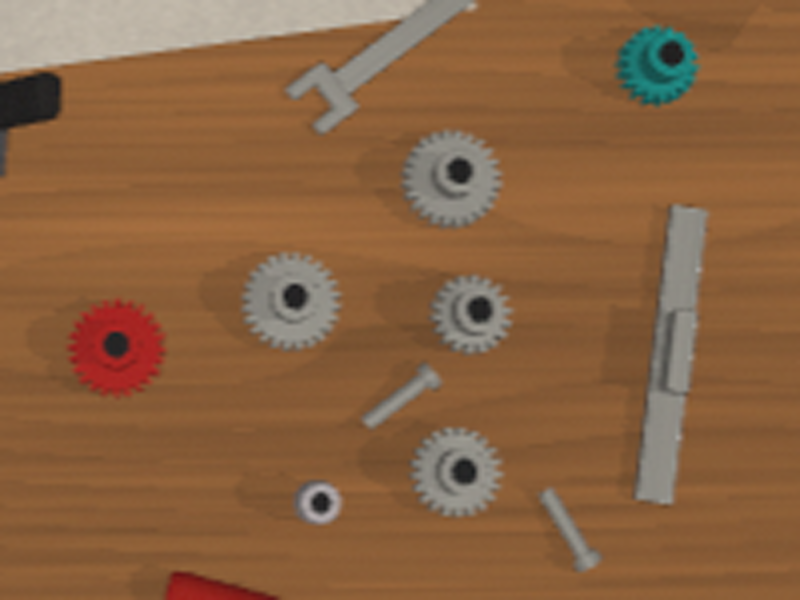

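View pics/top2.png

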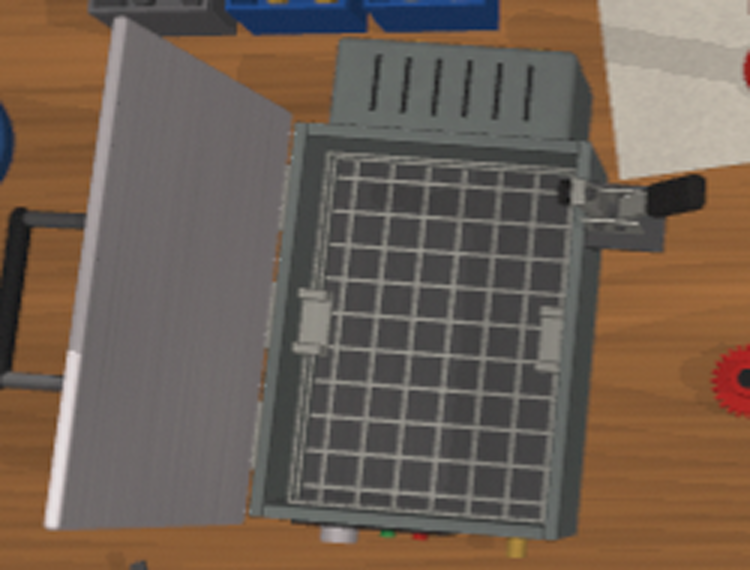

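View pics/side1.png

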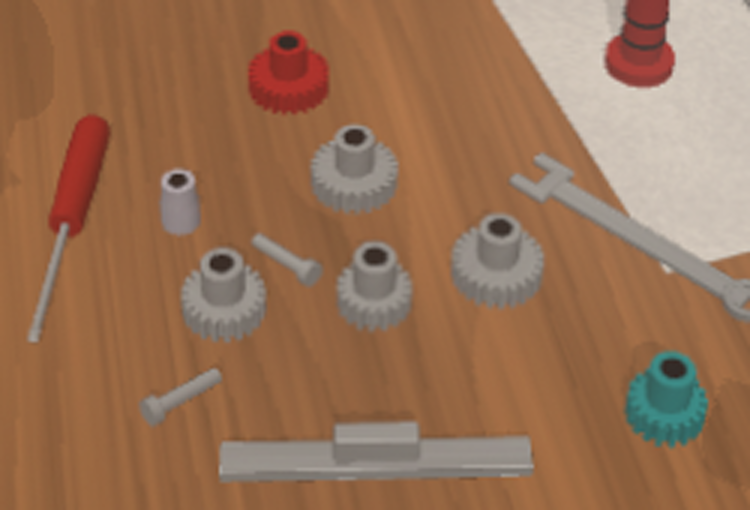

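View pics/side2.png

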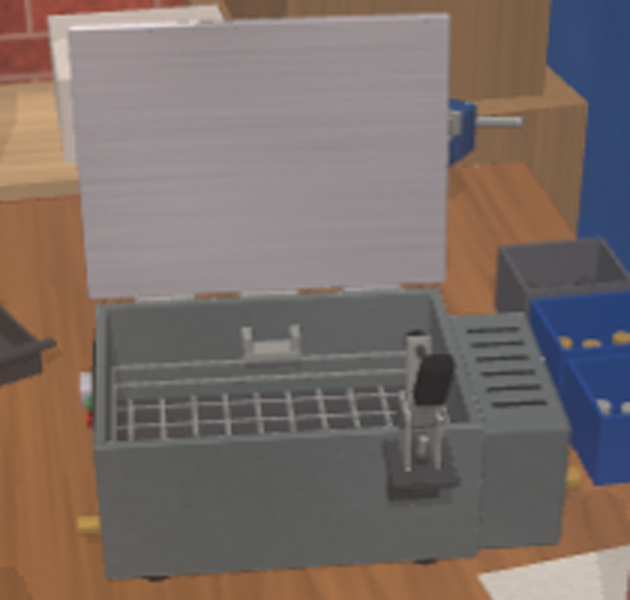

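```bash
python3 - <<'E'
from h import *
C=cam("top");S=cam("side")
crop(C,160,175,300,255,5.7,"t3");crop(C,160,245,300,325,5.7,"t4")
crop(S,230,150,370,255,5.7,"s3")
pt=[(415,222.75),(373.5,254),(420,257.25),(415.75,297.75)]
ps=[(376,336),(328,305.3),(335,345.7),(283.7,347.3)]
print(np.round(onz(C,pt,.044),4));print(np.round(onz(S,ps,.044),4));print(np.round(tri(C,pt,S,ps),4))
E
```

```text
[[ 0.6096 -0.3009  0.044 ]
 [ 0.5347 -0.1984  0.044 ]
 [ 0.5254 -0.3099  0.044 ]
 [ 0.4289 -0.2961  0.044 ]]
[[ 0.6101 -0.3015  0.044 ]
 [ 0.5362 -0.1987  0.044 ]
 [ 0.5269 -0.3111  0.044 ]
 [ 0.4306 -0.2968  0.044 ]]
[[ 6.100e-01 -3.011e-01  4.350e-02  5.000e-04]
 [ 5.355e-01 -1.985e-01  4.380e-02  1.500e-03]
 [ 5.263e-01 -3.101e-01  4.300e-02  1.600e-03]
 [ 4.298e-01 -2.963e-01  4.350e-02  1.800e-03]]
```

View pics/t3.png

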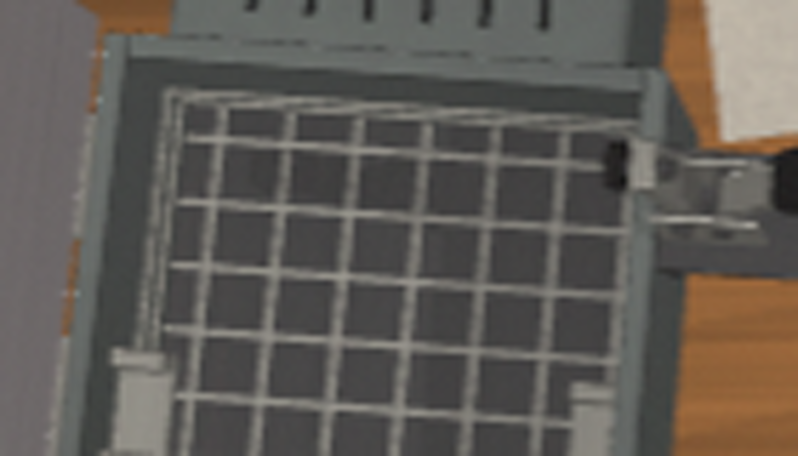

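View pics/t4.png

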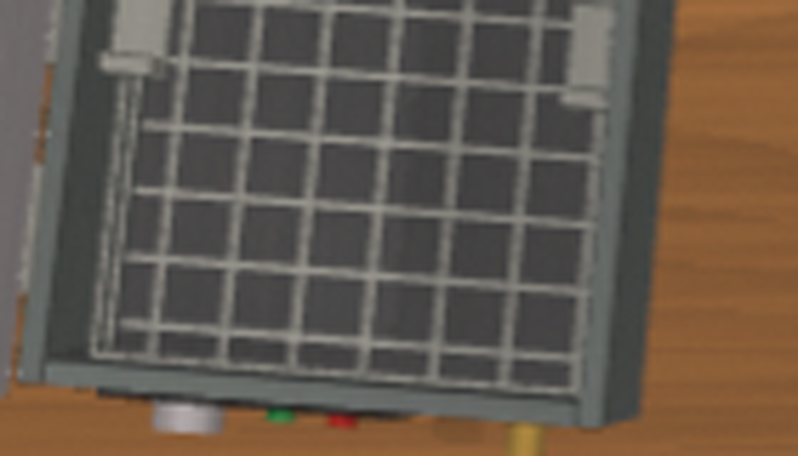

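View pics/s3.png

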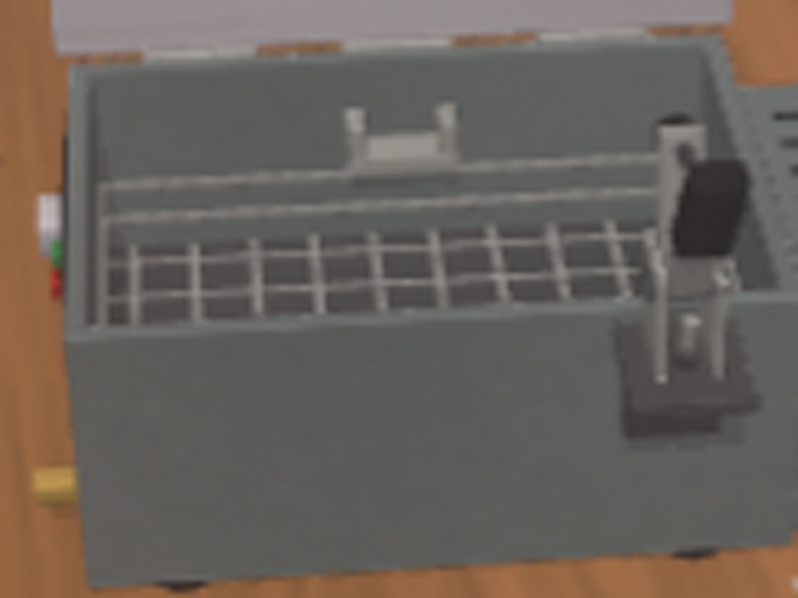

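```bash
python3 - <<'E'
from h import *
C=cam("top");S=cam("side")
p=[(178.9,181.3),(276.1,186.9),(163.5,311.7),(265.8,319.7)]
W=onz(C,p,.138);print(np.round(W,4))
print([round(np.linalg.norm(W[i]-W[j]),4) for i,j in [(0,1),(2,3),(0,2),(1,3)]])
L=np.array([[.15,.115],[.15,-.115],[-.15,.115],[-.15,-.115]])
A=W[:,:2];m=A.mean(0);a=L[:,0]+1j*L[:,1];b=(A-m)[:,0]+1j*(A-m)[:,1]
th=np.angle((b*a.conj()).sum());print("center",m,"yaw",th)
print(np.round(onz(S,[(242.6,161.9),(241.9,209.3)],.138),4))
R=np.array([[np.cos(th),-np.sin(th)],[np.sin(th),np.cos(th)]])
def w(x,y,z): return np.r_[m+R@[x,y],z]
P=[w(0,0,.045),w(.15,.115,.138),w(.15,-.115,.138),w(-.15,.115,.138),w(-.15,-.115,.138),w(-.15,-.115,.0),w(0,.1,.097),w(0,-.1,.097),w(.095,-.145-.052,.165+.074),w(.095,-.145,.165)]
for l in (1.7,1.78,1.85):
    h=np.array([-.02,-.215,.065]);c,s=np.cos(l),np.sin(l)
    # opening: handle rises: rotate about x by -l
    y=h[1]*c+h[2]*s; z=-h[1]*s+h[2]*c
    P.append(w(-.02,.115+y,.14+z)); print(l,np.round(P[-1],4))
crop(C,60,140,330,330,2.9,"t5",proj(C,P));crop(S,210,60,420,260,3,"s5",proj(S,P))
E
```

```text
[[0.6993 0.2512 0.138 ]
 [0.6823 0.0269 0.138 ]
 [0.4034 0.2769 0.138 ]
 [0.3841 0.0489 0.138 ]]
[np.float64(0.225), np.float64(0.2288), np.float64(0.297), np.float64(0.299)]
center [0.54225442 0.15098514] yaw -0.0802368435846762
[[0.4065 0.2714 0.138 ]
 [0.3872 0.0488 0.138 ]]
1.7 [0.5389 0.3591 0.3448]
1.78 [0.5402 0.3751 0.3368]
1.85 [0.5413 0.3886 0.3288]
```

View pics/t5.png

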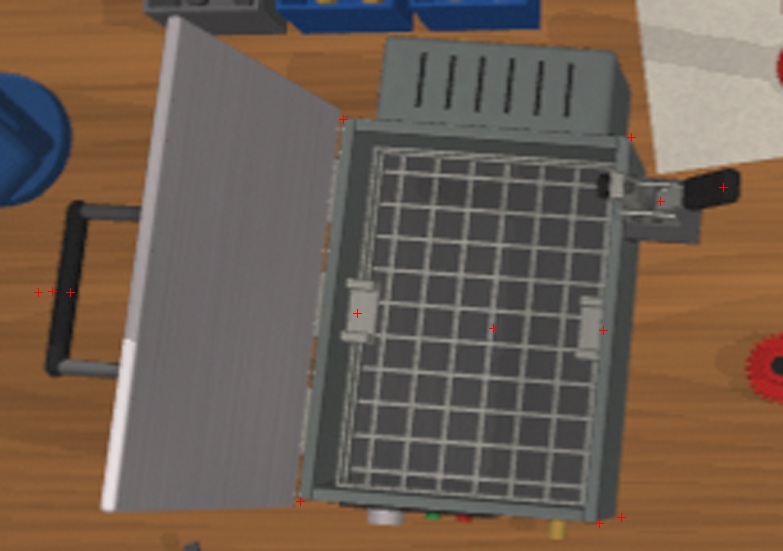

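View pics/s5.png

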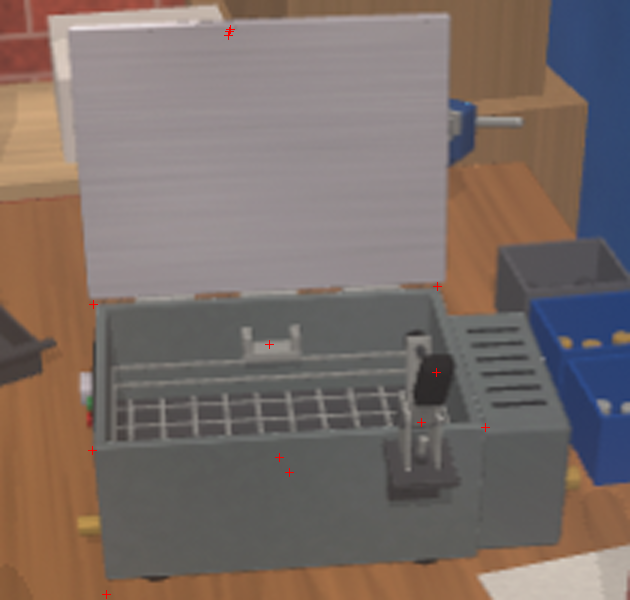

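Four grey gears: two at 60 mm, one at 54 and one at 48. The red gear and the turquoise gear are the look-alikes. First I turn the tool to the washer's yaw.

Emit:
{"method": "play_rows", "body": {"motion": "0 0 0 0 0 -0.1245 0;0 0 0 0 0 -0.1245 0;0 0 0 0 0 -0.1245 0;0 0 0 0 0 -0.1245 0;0 0 0 0 0 -0.1245 0;0 0 0 0 0 -0.1245 0;0 0 0 0 0 -0.1245 0;0 0 0 0 0 -0.1245 0"}}

```text
time: 1.12
position: [0.1562, -0.6309, 0.2314]
tcp_rot: [-1.571, -0.0, -1.897]
ft_force: [0.3, -1.0, 0.3]
opening: 0.0427
```

```bash
python3 -c "
from h import *
delta([.5355,-.1985,.23],-1.65)"
```

```text
t 1.12 pos [ 0.1562 -0.6309  0.2314] rpy [-1.571 -0.    -1.897] op 0.0427 F [ 0.3 -1.   0.3]
shift mm (tool) [-531.1    1.3  220.8] rotvec [-0.     -0.2468  0.    ]
```

Emit:
{"method": "play_rows", "body": {"motion": "0 -37.9 0 15.8 0 0 0;0 -37.9 0 15.8 0 0 0;0 -37.9 0 15.8 0 0 0;0 -37.9 0 15.8 0 0 0;0 -37.9 0 15.8 0 0 0;0 -37.9 0 15.8 0 0 0;0 -37.9 0 15.8 0 0 0;0 -37.9 0 15.8 0 0 0"}}

```text
time: 1.78
position: [0.3756, -0.3838, 0.2317]
tcp_rot: [-1.57, -0.0, -1.903]
ft_force: [1.0, -0.5, 0.7]
opening: 0.0426
```

Emit:
{"method": "play_rows", "body": {"motion": "0 -37.9 0 15.8 0 0 0;0 -37.9 0 15.8 0 0 0;0 -37.9 0 15.8 0 0 0;0 -37.9 0 15.8 0 0 0;0 -37.9 0 15.8 0 0 0;0 -37.9 0 15.8 0 0 0;0 0 0 0 0 -0.1235 0;0 0 0 0 0 -0.1235 0"}}

```text
time: 2.45
position: [0.5401, -0.1979, 0.2313]
tcp_rot: [-1.57, 0.001, -1.646]
ft_force: [-0.4, -0.7, 0.2]
opening: 0.0429
```

```bash
python3 -c "
from h import *
delta([.5355,-.1985,.15],-1.65)
W=cam('wrist');cv2.imwrite('pics/w1.png',W[0][:,:,::-1])
T=cam('top');crop(T,300,180,500,330,4,'top6')
print(manip.read_state()['joint_positions'].round(2))
"
```

```text
t 2.45 pos [ 0.5401 -0.1979  0.2313] rpy [-1.570e+00  1.000e-03 -1.646e+00] op 0.0429 F [-0.4 -0.7  0.2]
shift mm (tool) [ 1.  81.3 -4.5] rotvec [-0.0004  0.0045 -0.0012]
[ 0.73  0.22 -0.52  1.63  0.11  1.32  0.11]
```

View pics/w1.png

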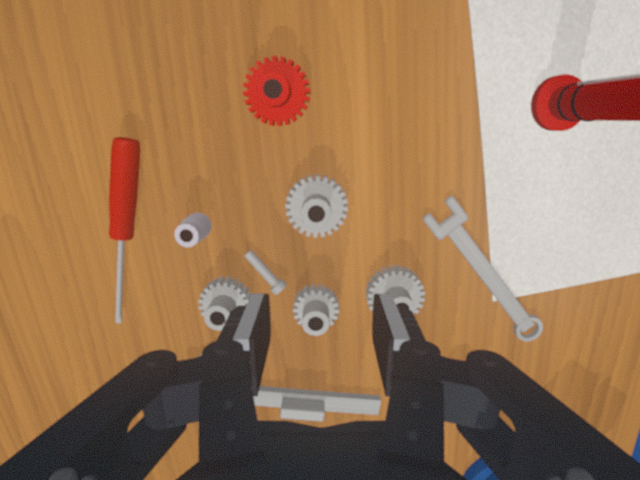

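View pics/top6.png

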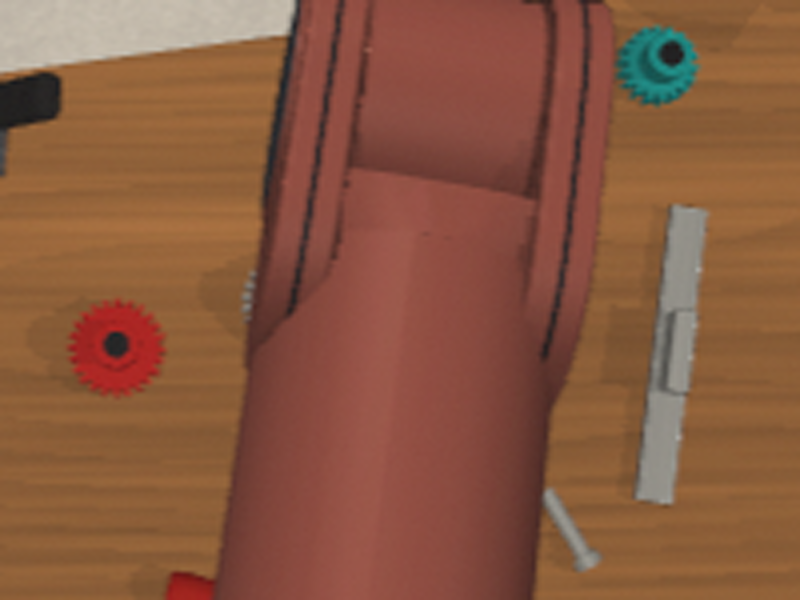

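The wrist view shows hub bores at B (316,213), C (316,323) and D (217,318). I'll compare these with the bench cameras.

```bash
python3 -c "
from h import *
W=cam('wrist');print(onz(W,[(316,213),(316,323),(217,318)],.044).round(4))
S=cam('side');crop(S,210,260,460,430,3,'s6')
"
```

```text
[[ 0.5339 -0.2003  0.044 ]
 [ 0.5242 -0.3112  0.044 ]
 [ 0.4269 -0.2981  0.044 ]]
```

View pics/s6.png

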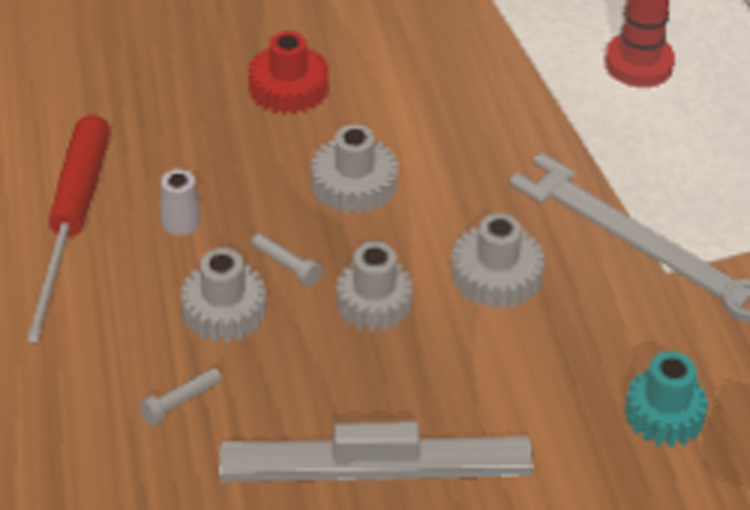

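Emit:
{"method": "play_rows", "body": {"motion": "0 1.5 35 -5.3 0 0 0;0 0 35 0 0 0 0;0 0 35 0 0 0 0;0 0 35 0 0 0 0;0 0 30 0 0 0 0;0 0 25 0 0 0 0;0 0 15 0 0 0 0;0 0 0 0 0 0 0"}}

```text
time: 3.32
position: [0.5309, -0.2026, 0.0184]
tcp_rot: [-1.575, 0.001, -1.661]
ft_force: [0.5, -1.0, -0.3]
opening: 0.0427
```

Emit:
{"method": "play_rows", "body": {"motion": "-1 0 0 0 0 0 0;-1 0 0 0 0 0 0;-1 0 0 0 0 0 0;-1 0 0 0 0 0 0;-1 0 0 0 0 0 0;-1 0 -20 0 0 0 0;-1 0 -40 0 0 0 0;-1 0 -40 0 0 0 0"}}

```text
time: 3.98
position: [0.5316, -0.2018, 0.1215]
tcp_rot: [-1.574, 0.001, -1.656]
ft_force: [1.1, -1.6, -2.3]
opening: 0.0259
```

```bash
cat > wf.py <<'E'
from h import *
M=np.array([.543,.1505]);TH=-.080
def w(x,y,z):
    R=np.array([[np.cos(TH),-np.sin(TH)],[np.sin(TH),np.cos(TH)]]);return np.r_[M+R@[x,y],z]
E
python3 -c "
from wf import *
delta(w(-.085,.05,.23),-1.65)
S=cam('side');cv2.imwrite('pics/s7.png',S[0][:,:,::-1])
"
```

```text
t 3.98 pos [ 0.5316 -0.2018  0.1215] rpy [-1.574e+00  1.000e-03 -1.656e+00] op 0.0259 F [ 1.1 -1.6 -2.3]
shift mm (tool) [-401.8 -107.6 -104.1] rotvec [ 0.0031 -0.0058 -0.0015]
```

View pics/s7.png

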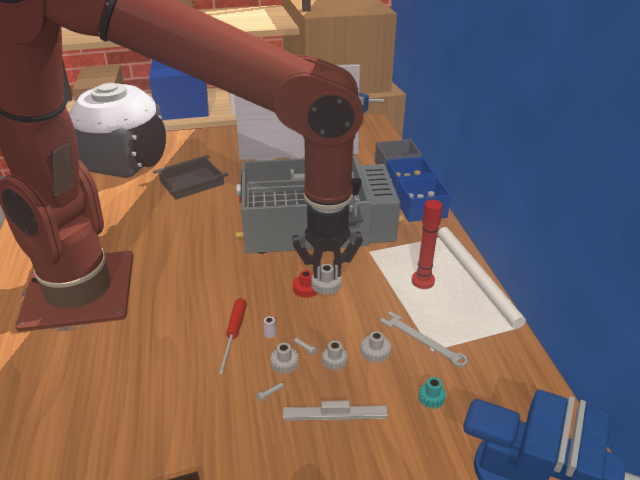

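Emit:
{"method": "play_rows", "body": {"motion": "-1 -10 -38 -5 0 0 0;-1 -35 -22 -9 0 0 0;-1 -35 -22 -9 0 0 0;-1 -38 -22 -10 0 0 0;-1 -38 0 -10 0 0 0;-1 -38 0 -10 0 0 0;-1 -38 0 -10 0 0 0;-1 -38 0 -10 0 0 0"}}

```text
time: 4.7
position: [0.4831, 0.0705, 0.2234]
tcp_rot: [-1.569, -0.001, -1.656]
ft_force: [0.7, -0.5, -1.8]
opening: 0.026
```

```bash
python3 -c "
from wf import *
delta(w(-.085,.05,.065),-1.65)"
```

```text
t 4.7 pos [0.4831 0.0705 0.2234] rpy [-1.569e+00 -1.000e-03 -1.656e+00] op 0.026 F [ 0.7 -0.5 -1.8]
shift mm (tool) [-134.5  158.3  -32.6] rotvec [-0.0013 -0.0062  0.0008]
```

Emit:
{"method": "play_rows", "body": {"motion": "-1 -34 0 -8.1 0 0 0;-1 -34 0 -8.1 0 0 0;-1 -34 0 -8.1 0 0 0;-1 -32 0 -8.1 0 0 0;-1 0 30 0 0 0 0;-1 0 35 0 0 0 0;-1 0 25 0 0 0 0;-1 0 0 0 0 0 0"}}

```text
time: 5.37
position: [0.4599, 0.2036, 0.1285]
tcp_rot: [-1.577, -0.003, -1.655]
ft_force: [-0.8, -0.6, -2.5]
opening: 0.026
```

```bash
python3 -c "
from wf import *
delta(w(-.085,.05,.065),-1.65)
T=cam('top');crop(T,80,140,330,330,3,'t8')
W=cam('wrist');cv2.imwrite('pics/w8.png',W[0][:,:,::-1])
"
```

```text
t 5.37 pos [0.4599 0.2036 0.1285] rpy [-1.577 -0.003 -1.655] op 0.026 F [-0.8 -0.6 -2.5]
shift mm (tool) [-3.9 63.5  2.5] rotvec [ 0.0066 -0.0054  0.0029]
```

View pics/w8.png

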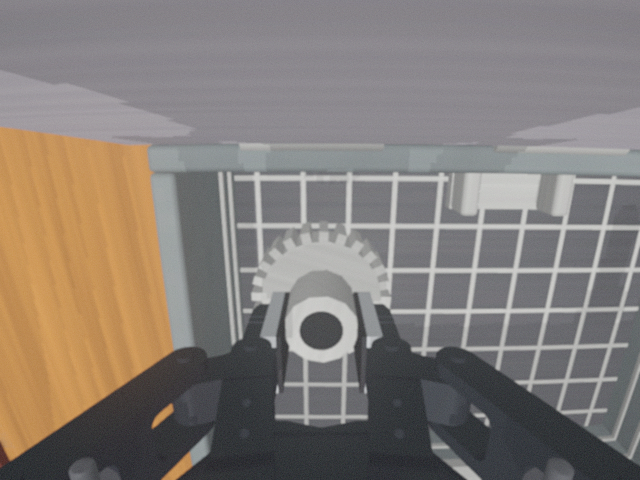

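The wrist camera would come close to the open lid, so I'll set the gear down further from the hinge.

```bash
python3 -c "
from wf import *
delta(w(-.088,.015,.0655),-1.65)
"
```

```text
t 5.47 pos [0.4626 0.2051 0.1333] rpy [-1.572 -0.    -1.656] op 0.0262 F [ 0.7  0.2 -1.7]
shift mm (tool) [33.  67.8 -3.2] rotvec [ 0.0011 -0.0057  0.0001]
```

Emit:
{"method": "play_rows", "body": {"motion": "-1 18 0 -2 0 0 0;-1 15 5 -1 0 0 0;-1 0 20 0 0 0 0;-1 0 15 0 0 0 0;-1 0 10 0 0 0 0;-1 0 8 0 0 0 0;-1 0 6 0 0 0 0;-1 0 0 0 0 0 0"}}

```text
time: 6.13
position: [0.459, 0.1728, 0.0696]
tcp_rot: [-1.568, 0.001, -1.656]
ft_force: [4.2, -1.1, -2.7]
opening: 0.0258
```

```bash
python3 -c "
from wf import *
delta(w(-.088,.015,.0635),-1.65)
"
```

```text
t 6.13 pos [0.459  0.1728 0.0696] rpy [-1.568e+00  1.000e-03 -1.656e+00] op 0.0258 F [ 4.2 -1.1 -2.7]
shift mm (tool) [ 0.5  6.1 -2.5] rotvec [-0.0029 -0.0063 -0.0012]
```

Emit:
{"method": "play_rows", "body": {"motion": "-1 0 3 0 0 0 0;-1 0 2 0 0 0 0;-1 0 0 0 0 0 0;0 0 0 0 0 0 0;0 0 0 0 0 0 0;0 0 0 0 0 0 0;0 0 -20 0 0 0 0;0 0 -30 0 0 0 0"}}

```text
time: 6.8
position: [0.4568, 0.1724, 0.114]
tcp_rot: [-1.573, 0.0, -1.656]
ft_force: [0.1, -0.2, -0.5]
opening: 0.0426
```

```bash
python3 -c "
from wf import *
delta([.5255,-.3105,.23],-1.65)
W=cam('wrist');cv2.imwrite('pics/w9.png',W[0][:,:,::-1])
S=cam('side');crop(S,210,260,460,430,3,'s9')
"
```

```text
t 6.8 pos [0.4568 0.1724 0.114 ] rpy [-1.573  0.    -1.656] op 0.0426 F [ 0.1 -0.2 -0.5]
shift mm (tool) [ 475.2 -116.4  109.3] rotvec [ 0.002  -0.006  -0.0003]
```

View pics/w9.png

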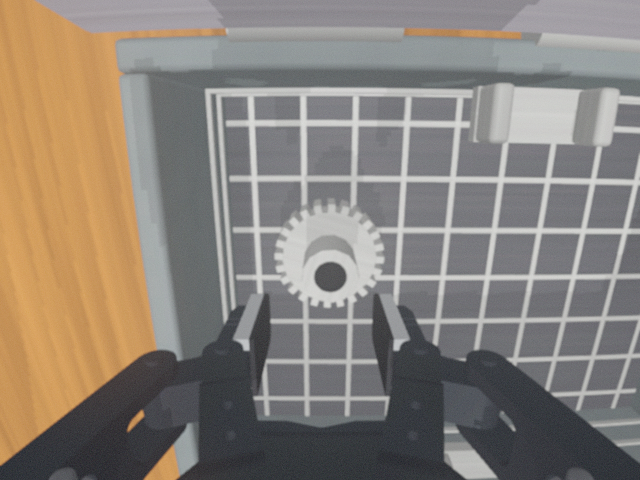

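View pics/s9.png

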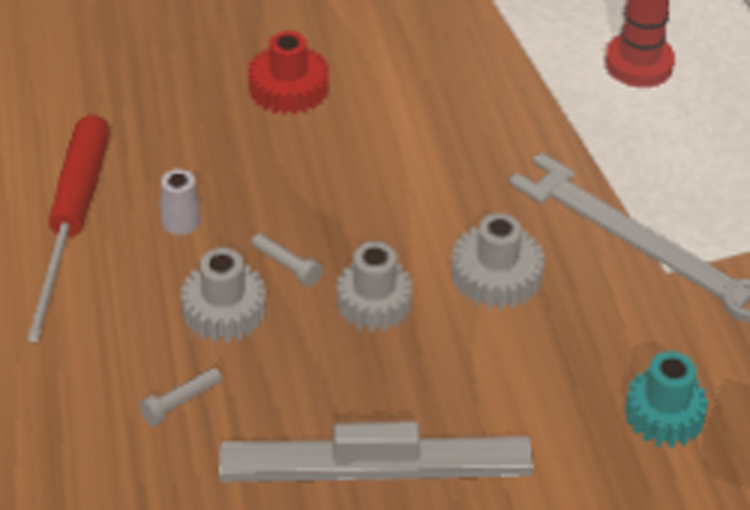

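Emit:
{"method": "play_rows", "body": {"motion": "0 5 -40 2 0 0 0;0 20 -36 6 0 0 0;0 22 -34 6 0 0 0;0 40 -6 10 0 0 0;0 40 0 9 0 0 0;0 40 0 9 0 0 0;0 40 0 9 0 0 0;0 40 0 9 0 0 0"}}

```text
time: 7.57
position: [0.4963, -0.0806, 0.231]
tcp_rot: [-1.569, -0.001, -1.655]
ft_force: [1.7, 0.8, 0.5]
opening: 0.0427
```

Emit:
{"method": "play_rows", "body": {"motion": "0 40 0 9 0 0 0;0 40 0 9 0 0 0;0 40 0 8 0 0 0;0 40 0 8 0 0 0;0 40 0 8 0 0 0;0 28 0 8 0 0 0;0 0 0 0 0 0 0;0 0 0 0 0 0 0"}}

```text
time: 8.23
position: [0.5264, -0.312, 0.2298]
tcp_rot: [-1.571, 0.0, -1.659]
ft_force: [1.1, 0.1, -0.2]
opening: 0.0428
```

```bash
python3 -c "
from wf import *
delta([.5255,-.3105,.020],-1.65)
W=cam('wrist');cv2.imwrite('pics/w10.png',W[0][:,:,::-1]);print(proj(W,[[.5255,-.3105,.044]]),W[3][:3,3])
"
```

```text
t 8.23 pos [ 0.5264 -0.312   0.2298] rpy [-1.571  0.    -1.659] op 0.0428 F [ 1.1  0.1 -0.2]
shift mm (tool) [ -1.3 209.8  -1.1] rotvec [-0.0002 -0.0088 -0.0004]
[[319.99469119 212.15396478]] [ 0.53337594 -0.23513864  0.37337881]
```

View pics/w10.png

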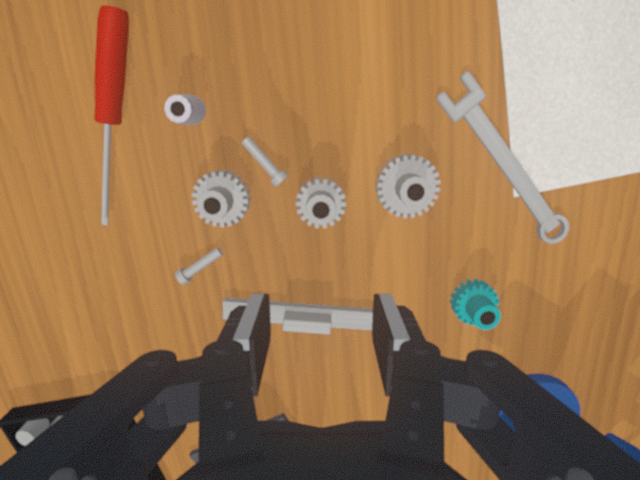

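Emit:
{"method": "play_rows", "body": {"motion": "0 -1.3 35 -1 0 -0.008 0;0 0 35 0 0 0 0;0 0 35 0 0 0 0;0 0 35 0 0 0 0;0 0 30 0 0 0 0;0 0 25 0 0 0 0;0 0 15 0 0 0 0;0 0 0 0 0 0 0"}}

```text
time: 8.95
position: [0.5252, -0.3062, 0.0179]
tcp_rot: [-1.573, 0.002, -1.645]
ft_force: [-0.9, -0.4, 0.3]
opening: 0.0427
```

Emit:
{"method": "play_rows", "body": {"motion": "-1 0 0 0 0 0 0;-1 0 0 0 0 0 0;-1 0 0 0 0 0 0;-1 0 0 0 0 0 0;-1 0 0 0 0 0 0;-1 0 -20 0 0 0 0;-1 0 -40 0 0 0 0;-1 0 -40 0 0 0 0"}}

```text
time: 9.62
position: [0.524, -0.3082, 0.1198]
tcp_rot: [-1.574, 0.002, -1.648]
ft_force: [0.8, -0.5, -1.9]
opening: 0.0257
```

Emit:
{"method": "play_rows", "body": {"motion": "-1 -20 -38 -4 0 0 0;-1 -20 -38 -4 0 0 0;-1 -25 -33 -5 0 0 0;-1 -40 0 -8 0 0 0;-1 -40 0 -8 0 0 0;-1 -40 0 -8 0 0 0;-1 -40 0 -8 0 0 0;-1 -40 0 -8 0 0 0"}}

```text
time: 10.28
position: [0.4924, -0.0402, 0.2266]
tcp_rot: [-1.57, -0.001, -1.648]
ft_force: [0.4, 0.1, -2.1]
opening: 0.0261
```

```bash
python3 -c "
from wf import *
delta(w(-.088,-.06,.16),-1.65)
"
```

```text
t 10.28 pos [ 0.4924 -0.0402  0.2266] rpy [-1.570e+00 -1.000e-03 -1.648e+00] op 0.0261 F [ 0.4  0.1 -2.1]
shift mm (tool) [-134.3   66.5  -52.5] rotvec [-0.0005  0.0018  0.0008]
```

Emit:
{"method": "play_rows", "body": {"motion": "-1 -34 0 -13 0 0 0;-1 -34 0 -13 0 0 0;-1 -34 0 -13 0 0 0;-1 -32 0 -13 0 0 0;-1 0 30 0 0 0 0;-1 0 40 0 0 0 0;-1 0 30 0 0 0 0;-1 0 0 0 0 0 0"}}

```text
time: 10.95
position: [0.4478, 0.0948, 0.1215]
tcp_rot: [-1.579, -0.002, -1.647]
ft_force: [-1.3, -0.2, -2.6]
opening: 0.0259
```

```bash
python3 -c "
from wf import *
delta(w(-.088,-.06,.064),-1.65)
W=cam('wrist');cv2.imwrite('pics/w11.png',W[0][:,:,::-1])
"
```

```text
t 10.95 pos [0.4478 0.0948 0.1215] rpy [-1.579 -0.002 -1.647] op 0.0259 F [-1.3 -0.2 -2.6]
shift mm (tool) [-3.3 57.5  2.9] rotvec [0.008  0.0027 0.0016]
```

View pics/w11.png

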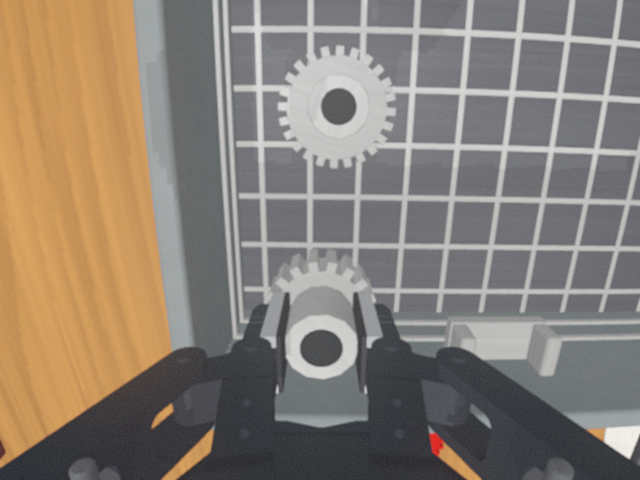

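Emit:
{"method": "play_rows", "body": {"motion": "-1 -4 20 0 0 0 0;-1 0 15 0 0 0 0;-1 0 12 0 0 0 0;-1 0 8 0 0 0 0;-1 0 5 0 0 0 0;-1 0 2 0 0 0 0;-1 0 0 0 0 0 0;-1 0 0 0 0 0 0"}}

```text
time: 11.67
position: [0.4545, 0.0997, 0.066]
tcp_rot: [-1.567, 0.001, -1.649]
ft_force: [5.9, -0.2, -1.3]
opening: 0.026
```

Emit:
{"method": "play_rows", "body": {"motion": "0 0 0 0 0 0 0;0 0 0 0 0 0 0;0 0 0 0 0 0 0;0 0 0 0 0 0 0;0 0 -25 0 0 0 0;0 0 -38 0 0 0 0;0 0 -38 0 0 0 0;0 0 0 0 0 0 0"}}

```text
time: 12.33
position: [0.4561, 0.1012, 0.1733]
tcp_rot: [-1.56, 0.002, -1.647]
ft_force: [1.1, 1.0, -0.0]
opening: 0.0428
```

```bash
python3 -c "
from wf import *
delta([.6098,-.3015,.23],-1.65)
W=cam('wrist');cv2.imwrite('pics/w12.png',W[0][:,:,::-1])
S=cam('side');crop(S,210,260,460,430,3,'s12')
"
```

```text
t 12.33 pos [0.4561 0.1012 0.1733] rpy [-1.56   0.002 -1.647] op 0.0428 F [ 1.1  1.  -0. ]
shift mm (tool) [389.7 -55.3 184.7] rotvec [-0.0109  0.0027 -0.0015]
```

View pics/w12.png

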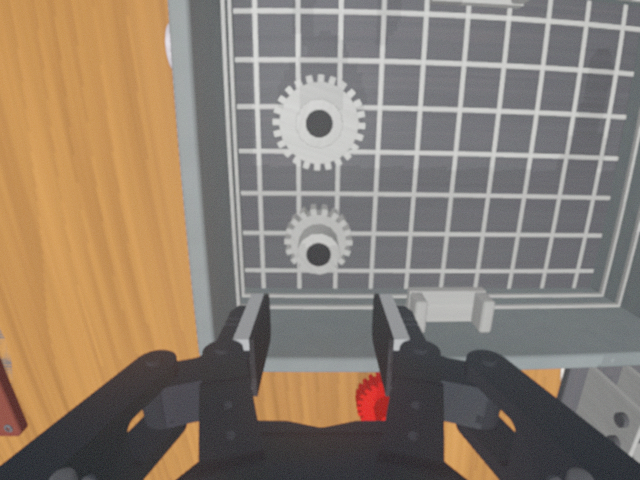

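View pics/s12.png

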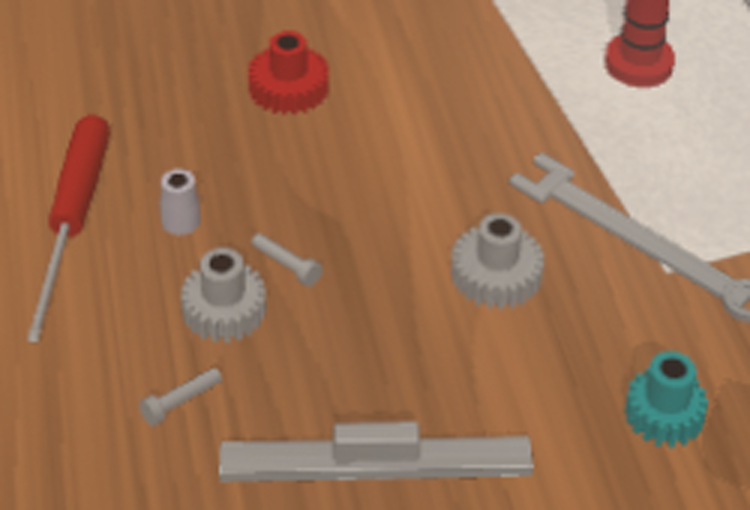

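Emit:
{"method": "play_rows", "body": {"motion": "0 35 -20 3 -0.01 0 0;0 35 -20 3 0 0 0;0 38 -15 4 0 0 0;0 39 0 10 0 0 0;0 36 0 20 0 0 0;0 34 0 24 0 0 0;0 34 0 24 0 0 0;0 34 0 24 0 0 0"}}

```text
time: 13.1
position: [0.5423, -0.1953, 0.2186]
tcp_rot: [-1.582, -0.0, -1.648]
ft_force: [1.5, 0.5, 1.2]
opening: 0.0426
```

Emit:
{"method": "play_rows", "body": {"motion": "0 35 0 24 0 0 0;0 35 0 24 0 0 0;0 35 0 24 0 0 0;0 0 0 0 0 0 0;0 0 0 0 0 0 0;0 0 0 0 0 0 0;0 0 0 0 0 0 0;0 0 0 0 0 0 0"}}

```text
time: 13.77
position: [0.6046, -0.2999, 0.2192]
tcp_rot: [-1.58, -0.0, -1.646]
ft_force: [-0.5, 0.5, -0.0]
opening: 0.0427
```

```bash
python3 -c "
from wf import *
delta([.6095,-.3015,.020],-1.65)
W=cam('wrist');cv2.imwrite('pics/w13.png',W[0][:,:,::-1]);print(proj(W,[[.6095,-.3015,.044]]))
"
```

```text
t 13.77 pos [ 0.6046 -0.2999  0.2192] rpy [-1.58  -0.    -1.646] op 0.0427 F [-0.5  0.5 -0. ]
shift mm (tool) [  1.2 199.1   6.9] rotvec [0.0096 0.004  0.0002]
[[328.89875164 217.77699706]]
```

View pics/w13.png

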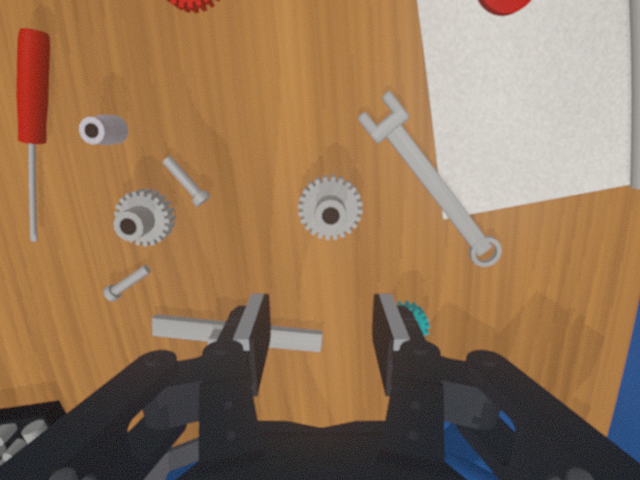

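Emit:
{"method": "play_rows", "body": {"motion": "0 1.2 35 5 0.01 0 0;0 0 35 0 0 0 0;0 0 35 0 0 0 0;0 0 35 0 0 0 0;0 0 28 0 0 0 0;0 0 20 0 0 0 0;0 0 10 0 0 0 0;0 0 0 0 0 0 0"}}

```text
time: 14.48
position: [0.6078, -0.3019, 0.0186]
tcp_rot: [-1.574, 0.001, -1.647]
ft_force: [-0.1, 0.3, -0.8]
opening: 0.043
```

Emit:
{"method": "play_rows", "body": {"motion": "-1 0 0 0 0 0 0;-1 0 0 0 0 0 0;-1 0 0 0 0 0 0;-1 0 0 0 0 0 0;-1 0 0 0 0 0 0;-1 0 -20 0 0 0 0;-1 0 -40 0 0 0 0;-1 0 -40 0 0 0 0"}}

```text
time: 15.15
position: [0.6077, -0.3024, 0.1202]
tcp_rot: [-1.574, 0.002, -1.648]
ft_force: [1.5, -0.2, -2.2]
opening: 0.0261
```

```bash
python3 -c "
from wf import *
delta(w(-.0,-.02,.23),-1.65)
"
```

```text
t 15.15 pos [ 0.6077 -0.3024  0.1202] rpy [-1.574  0.002 -1.648] op 0.0261 F [ 1.5 -0.2 -2.2]
shift mm (tool) [-426.8 -108.8  -99.7] rotvec [ 0.0036  0.0023 -0.0015]
```

Emit:
{"method": "play_rows", "body": {"motion": "-1 -20 -35 -10 0.004 0 0;-1 -28 -25 -18 0 0 0;-1 -28 -25 -18 0 0 0;-1 -28 -20 -18 0 0 0;-1 -36 0 -18 0 0 0;-1 -36 0 -18 0 0 0;-1 -40 0 0 0 0 0;-1 -40 0 0 0 0 0"}}

```text
time: 15.82
position: [0.5277, -0.0389, 0.2259]
tcp_rot: [-1.566, -0.002, -1.649]
ft_force: [1.5, 0.1, -3.4]
opening: 0.026
```

Emit:
{"method": "play_rows", "body": {"motion": "-1 -40 0 0 0 0 0;-1 -40 0 0 0 0 0;-1 -40 0 0 0 0 0;-1 -38 0 0 0 0 0;-1 -12 0 0 0 0 0;-1 0 30 0 0 0 0;-1 0 35 0 0 0 0;-1 0 0 0 0 0 0"}}

```text
time: 16.48
position: [0.5387, 0.1285, 0.1546]
tcp_rot: [-1.575, -0.003, -1.647]
ft_force: [-1.1, -1.9, -3.9]
opening: 0.0264
```

```bash
python3 -c "
from wf import *
delta(w(-.0,-.02,.065),-1.65)
W=cam('wrist');cv2.imwrite('pics/w14.png',W[0][:,:,::-1])
"
```

```text
t 16.48 pos [0.5387 0.1285 0.1546] rpy [-1.575 -0.003 -1.647] op 0.0264 F [-1.1 -1.9 -3.9]
shift mm (tool) [-2.5 89.6  2.9] rotvec [0.0041 0.0029 0.0026]
```

View pics/w14.png

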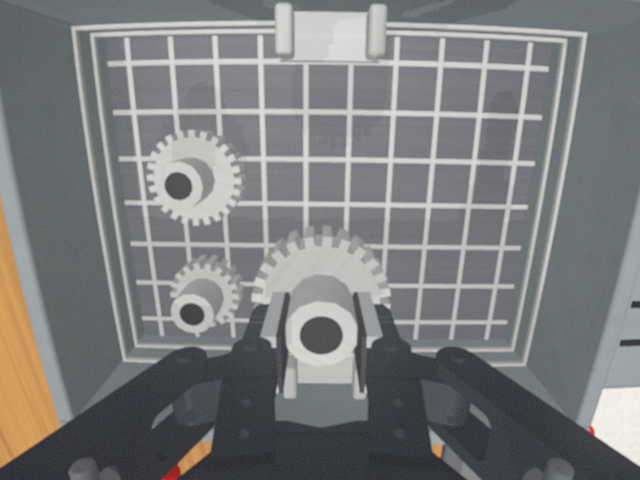

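Emit:
{"method": "play_rows", "body": {"motion": "-1 -2.5 30 1.5 0.004 0.003 0;-1 0 25 0 0 0 0;-1 0 15 0 0 0 0;-1 0 10 0 0 0 0;-1 0 8 0 0 0 0;-1 0 4 0 0 0 0;-1 0 0 0 0 0 0;-1 0 0 0 0 0 0"}}

```text
time: 17.2
position: [0.5452, 0.132, 0.0693]
tcp_rot: [-1.561, 0.0, -1.651]
ft_force: [-0.1, -0.4, -2.6]
opening: 0.0257
```

```bash
python3 -c "
from wf import *
delta(w(-.0,-.02,.0635),-1.65)
"
```

```text
t 17.2 pos [0.5452 0.132  0.0693] rpy [-1.561  0.    -1.651] op 0.0257 F [-0.1 -0.4 -2.6]
shift mm (tool) [ 1.8  5.8 -3.7] rotvec [-0.0093 -0.001  -0.0004]
```

Emit:
{"method": "play_rows", "body": {"motion": "-1 0 3 0 -0.009 0 0;-1 0 2 0 0 0 0;-1 0 0 0 0 0 0;0 0 0 0 0 0 0;0 0 0 0 0 0 0;0 0 0 0 0 0 0;0 0 0 0 0 0 0;0 0 -25 0 0 0 0"}}

```text
time: 17.87
position: [0.542, 0.1308, 0.0845]
tcp_rot: [-1.578, -0.001, -1.651]
ft_force: [0.1, -0.7, -0.0]
opening: 0.0428
```

Emit:
{"method": "play_rows", "body": {"motion": "0 0 -38 0 0 0 0;0 0 -38 0 0 0 0;0 0 -38 0 0 0 0;0 20 -25 -10 0 0 0;0 36 0 -18 0 0 0;0 36 0 -18 0 0 0;0 36 0 -18 0 0 0;0 36 0 -18 0 0 0"}}

```text
time: 18.53
position: [0.4487, -0.0263, 0.2275]
tcp_rot: [-1.571, 0.0, -1.651]
ft_force: [0.6, -1.5, -0.4]
opening: 0.0429
```

```bash
python3 -c "
from wf import *
delta([.4290,-.2970,.23],-1.65)
W=cam('wrist');cv2.imwrite('pics/w15.png',W[0][:,:,::-1])
S=cam('side');crop(S,210,260,460,430,3,'s15')
"
```

```text
t 18.53 pos [ 0.4487 -0.0263  0.2275] rpy [-1.571  0.    -1.651] op 0.0429 F [ 0.6 -1.5 -0.4]
shift mm (tool) [271.4  -2.6   1.9] rotvec [ 0.0002 -0.0006 -0.0002]
```

View pics/w15.png

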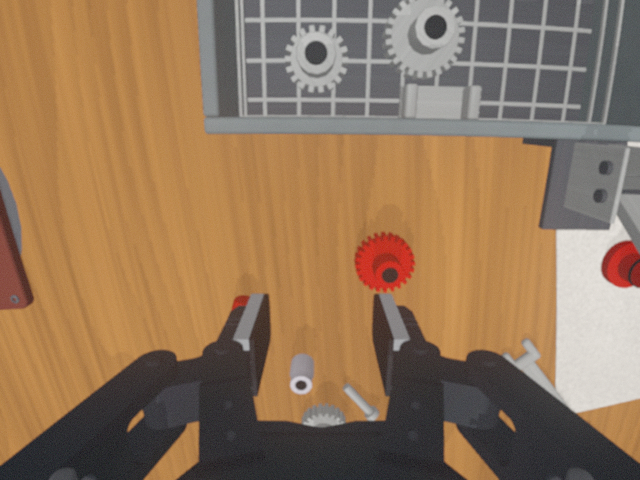

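View pics/s15.png

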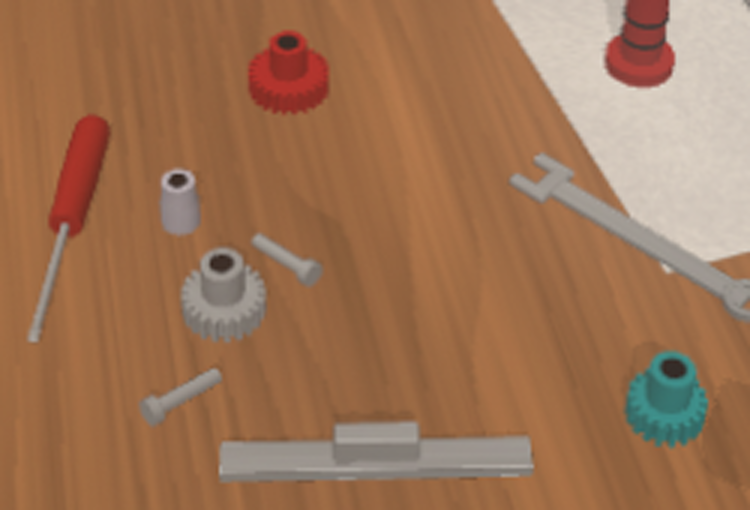

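Emit:
{"method": "play_rows", "body": {"motion": "0 38 0 0 0 0 0;0 38 0 0 0 0 0;0 38 0 0 0 0 0;0 38 0 0 0 0 0;0 38 0 0 0 0 0;0 38 0 0 0 0 0;0 38 0 0 0 0 0;0 0 0 0 0 0 0"}}

```text
time: 19.3
position: [0.4262, -0.2979, 0.2266]
tcp_rot: [-1.573, -0.002, -1.66]
ft_force: [-0.5, 0.4, -0.5]
opening: 0.0425
```

```bash
python3 -c "
from wf import *
delta([.4285,-.2970,.020],-1.65)
W=cam('wrist');cv2.imwrite('pics/w16.png',W[0][:,:,::-1]);print(proj(W,[[.4285,-.297,.044]]))
"
```

```text
t 19.3 pos [ 0.4262 -0.2979  0.2266] rpy [-1.573 -0.002 -1.66 ] op 0.0425 F [-0.5  0.4 -0.5]
shift mm (tool) [ -1.5 206.6   2.6] rotvec [ 0.002  -0.0095  0.0017]
[[324.07925678 212.81374414]]
```

View pics/w16.png

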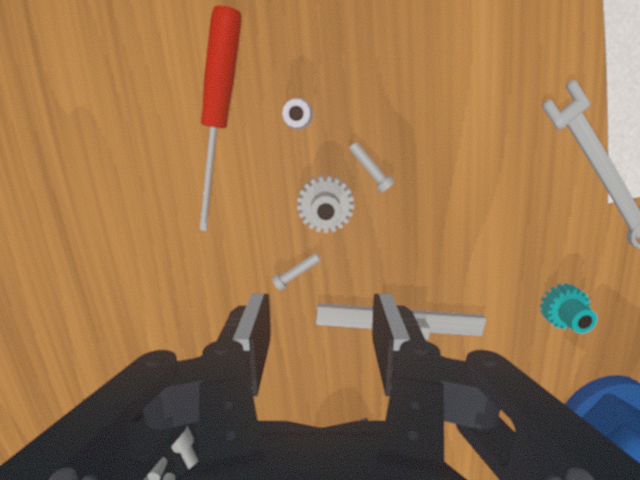

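Emit:
{"method": "play_rows", "body": {"motion": "0 -1.5 35 2 0.002 -0.009 0;0 0 35 0 0 0 0;0 0 35 0 0 0 0;0 0 35 0 0 0 0;0 0 30 0 0 0 0;0 0 23 0 0 0 0;0 0 12 0 0 0 0;0 0 0 0 0 0 0"}}

```text
time: 20.02
position: [0.4297, -0.287, 0.0199]
tcp_rot: [-1.573, 0.003, -1.641]
ft_force: [0.8, -0.9, 0.3]
opening: 0.0427
```

Emit:
{"method": "play_rows", "body": {"motion": "-1 0 0 0 0 0 0;-1 0 0 0 0 0 0;-1 0 0 0 0 0 0;-1 0 0 0 0 0 0;-1 0 0 0 0 0 0;-1 0 -20 0 0 0 0;-1 0 -40 0 0 0 0;-1 0 -40 0 0 0 0"}}

```text
time: 20.68
position: [0.4295, -0.288, 0.1226]
tcp_rot: [-1.572, 0.002, -1.642]
ft_force: [1.2, -0.8, -1.7]
opening: 0.026
```

```bash
python3 -c "
from wf import *
delta(w(.0,.015,.23),-1.65)
delta(w(.08,.015,.23),-1.65)
"
```

```text
t 20.68 pos [ 0.4295 -0.288   0.1226] rpy [-1.572  0.002 -1.642] op 0.026 F [ 1.2 -0.8 -1.7]
shift mm (tool) [-460.7 -106.6   82.1] rotvec [ 0.0017  0.0083 -0.002 ]
t 20.68 pos [ 0.4295 -0.288   0.1226] rpy [-1.572  0.002 -1.642] op 0.026 F [ 1.2 -0.8 -1.7]
shift mm (tool) [-460.  -106.8  162.1] rotvec [ 0.0017  0.0083 -0.002 ]
```

Emit:
{"method": "play_rows", "body": {"motion": "-1 -20 -36 5 0 0 0;-1 -28 -28 8 0 0 0;-1 -30 -25 8 0 0 0;-1 -36 -18 8 0 0 0;-1 -40 0 8 0 0 0;-1 -40 0 8 0 0 0;-1 -40 0 8 0 0 0;-1 -40 0 8 0 0 0"}}

```text
time: 21.35
position: [0.5109, -0.0181, 0.23]
tcp_rot: [-1.569, -0.001, -1.642]
ft_force: [0.3, -0.2, -2.9]
opening: 0.0253
```

Emit:
{"method": "play_rows", "body": {"motion": "-1 -40 0 5 0 0 0;-1 -40 0 4 0 0 0;-1 -40 0 3 0 0 0;-1 -34 0 15 0 0 0;-1 -30 0 26 0 0 0;-1 -5 0 38 0 0 0;-1 0 10 10 0 0 0;-1 0 0 0 0 0 0"}}

```text
time: 22.02
position: [0.6266, 0.1609, 0.2167]
tcp_rot: [-1.573, -0.0, -1.643]
ft_force: [0.0, -1.3, -3.0]
opening: 0.0255
```

```bash
python3 -c "
from wf import *
delta(w(.08,.015,.065),-1.65)
W=cam('wrist');cv2.imwrite('pics/w17.png',W[0][:,:,::-1])
"
```

```text
t 22.02 pos [0.6266 0.1609 0.2167] rpy [-1.573 -0.    -1.643] op 0.0255 F [ 0.  -1.3 -3. ]
shift mm (tool) [  2.  151.7  -2.3] rotvec [0.0018 0.0073 0.0001]
```

View pics/w17.png

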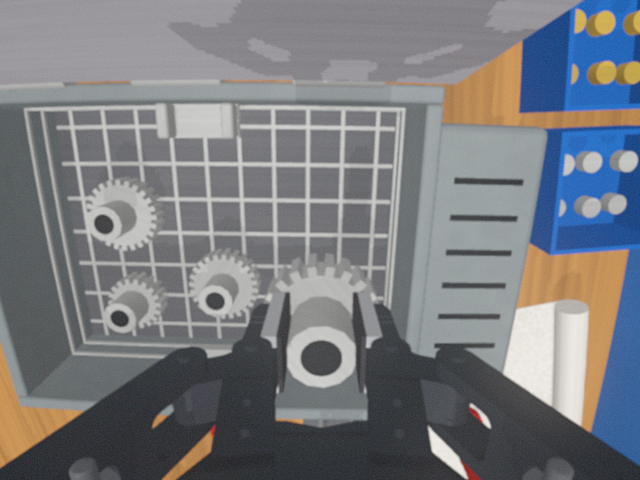

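Emit:
{"method": "play_rows", "body": {"motion": "-1 0 36 -3 0 0.007 0;-1 0 36 0 0 0 0;-1 0 30 0 0 0 0;-1 0 20 0 0 0 0;-1 0 12 0 0 0 0;-1 0 8 0 0 0 0;-1 0 4 0 0 0 0;-1 0 0 0 0 0 0"}}

```text
time: 22.73
position: [0.6224, 0.1617, 0.074]
tcp_rot: [-1.569, 0.0, -1.649]
ft_force: [0.5, 0.1, -3.1]
opening: 0.0256
```

```bash
python3 -c "
from wf import *
delta(w(.08,.015,.0645),-1.65)
"
```

```text
t 22.73 pos [0.6224 0.1617 0.074 ] rpy [-1.569  0.    -1.649] op 0.0256 F [ 0.5  0.1 -3.1]
shift mm (tool) [2.5 9.5 1.7] rotvec [-0.0016  0.001  -0.0002]
```

Emit:
{"method": "play_rows", "body": {"motion": "-1 0 4 0 0 0 0;-1 0 3 0 0 0 0;-1 0 2 0 0 0 0;-1 0 0 0 0 0 0;-1 0 0 0 0 0 0;-1 0 0 0 0 0 0;-1 0 0 0 0 0 0;-1 0 0 0 0 0 0"}}

```text
time: 23.4
position: [0.6233, 0.1621, 0.068]
tcp_rot: [-1.567, -0.0, -1.649]
ft_force: [-7.7, -3.8, 21.0]
opening: 0.0257
```

Emit:
{"method": "play_rows", "body": {"motion": "0 0 0 0 0 0 0;0 0 0 0 0 0 0;0 0 0 0 0 0 0;0 0 0 0 0 0 0;0 0 -25 0 0 0 0;0 0 -38 0 0 0 0;0 0 -38 0 0 0 0;0 0 -38 0 0 0 0"}}

```text
time: 24.07
position: [0.6217, 0.1617, 0.2048]
tcp_rot: [-1.571, 0.0, -1.649]
ft_force: [1.3, -0.1, 0.5]
opening: 0.0421
```

```bash
python3 -c "
from wf import *
delta(w(-.02,-.05,.23),-1.65)
W=cam('wrist');cv2.imwrite('pics/w18.png',W[0][:,:,::-1])
S=cam('side');cv2.imwrite('pics/s18.png',S[0][:,:,::-1])
"
```

```text
t 24.07 pos [0.6217 0.1617 0.2048] rpy [-1.571  0.    -1.649] op 0.0421 F [ 1.3 -0.1  0.5]
shift mm (tool) [ 67.2 -25.2 -97.7] rotvec [-0.0001  0.0015 -0.0002]
```

View pics/w18.png

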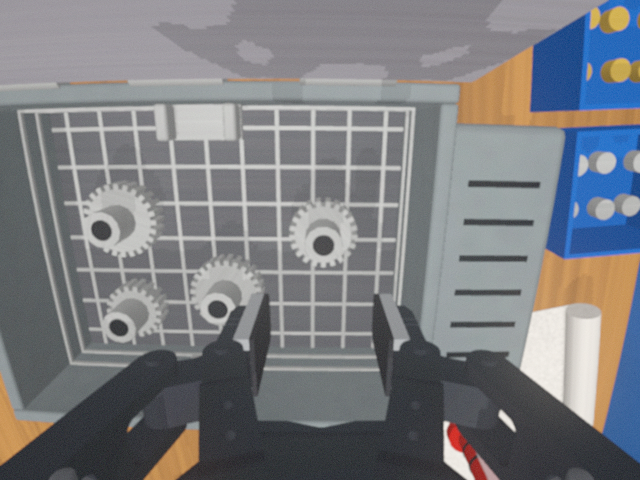

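View pics/s18.png

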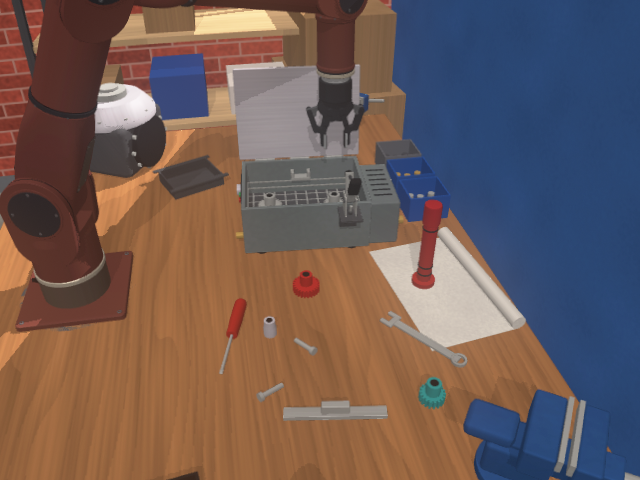

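All four gears are upright in the basket. Bore pixels in the wrist view: (101,231), (119,327), (216,309), (323,244). Next I measure the bar and verify the gear positions.

```bash
python3 -c "
from wf import *
T=cam('top');W=cam('wrist')
T=cam('top')
crop(T,420,210,520,330,5,'t19')
S=cam('side');crop(S,270,390,400,430,6,'s19')
B=onz(W,[(101,231),(119,327),(216,309),(323,244)],.089)[:,:2]-M
R=np.array([[np.cos(TH),-np.sin(TH)],[np.sin(TH),np.cos(TH)]]);print((B@R).round(4))
"
```

```text
[[-0.0819  0.0221]
 [-0.0815 -0.0577]
 [-0.0011 -0.0409]
 [ 0.0817  0.0119]]
```

View pics/t19.png

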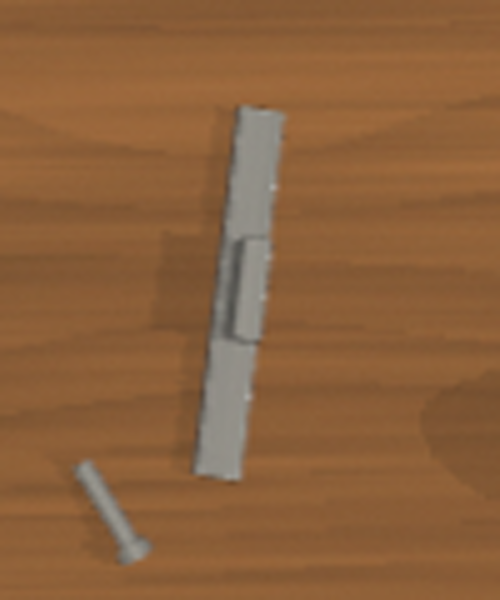

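View pics/s19.png

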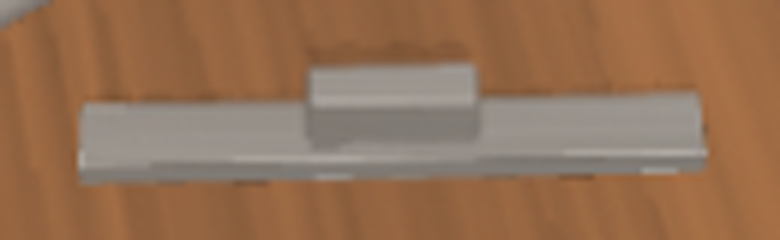

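```bash
python3 -c "
from wf import *
T=cam('top');S=cam('side')
e=onz(T,[(472.4,232.4),(463.6,304.8)],.010);print(e.round(4),e.mean(0).round(4),'ang',np.arctan2(*(e[0]-e[1])[[1,0]]),np.linalg.norm(e[0]-e[1]))
print(onz(T,[(470.5,267.7)],.032),onz(S,[(335.5,404.3)],.032))
es=onz(S,[(270+80/6,390+130/6),(270+700/6,390+122/6)],.010);print(es,np.arctan2(*(es[1]-es[0])[[1,0]]))
"
```

```text
[[ 0.5886 -0.448   0.01  ]
 [ 0.4107 -0.4174  0.01  ]] [ 0.4996 -0.4327  0.01  ] ang -0.1704717704615063 0.1805338400730732
[[ 0.49952607 -0.4327384   0.032     ]] [[ 0.50133274 -0.4355716   0.032     ]]
[[ 0.41152215 -0.41740771  0.01      ]
 [ 0.59139812 -0.44970815  0.01      ]] -0.17767701379525483
```

Emit:
{"method": "play_rows", "body": {"motion": "0 20 -12 -32 0 0 0;0 23 -12 -33 0 0 0;0 24 0 -33 0 0 0;0 41 0 0 0 0 0;0 41 0 0 0 0 0;0 41 0 0 0 0 0;0 41 0 0 0 0 0;0 41 0 0 0 0 0"}}

```text
time: 25.13
position: [0.5023, -0.1037, 0.2266]
tcp_rot: [-1.571, -0.0, -1.649]
ft_force: [1.6, 0.3, -0.2]
opening: 0.0425
```

Emit:
{"method": "play_rows", "body": {"motion": "0 41 0 0 0 0 0;0 41 0 0 0 0 0;0 41 0 0 0 0 0;0 41 0 0 0 0 0;0 41 0 0 0 0 0;0 41 0 0 0 0 0;0 41 0 0 0 0 0;0 0 0 0 0 0.1 0"}}

```text
time: 25.8
position: [0.4766, -0.3972, 0.2247]
tcp_rot: [-1.573, -0.002, -1.756]
ft_force: [-1.3, -0.8, -1.8]
opening: 0.0429
```

Emit:
{"method": "play_rows", "body": {"motion": "0 0 0 0 0 0.12 0;0 0 0 0 0 0.12 0;0 0 0 0 0 0.12 0;0 0 0 0 0 0.12 0;0 0 0 0 0 0.12 0;0 0 0 0 0 0.12 0;0 0 0 0 0 0.12 0;0 0 0 0 0 0.12 0"}}

```text
time: 26.47
position: [0.4806, -0.3876, 0.2259]
tcp_rot: [-1.572, -0.0, -2.715]
ft_force: [0.4, -1.0, 0.5]
opening: 0.0427
```

```bash
python3 -c "
from wf import *
delta([.5005,-.434,.20],-3.317)
print(manip.read_state()['joint_positions'].round(2))
"
```

```text
t 26.47 pos [ 0.4806 -0.3876  0.2259] rpy [-1.572 -0.    -2.715] op 0.0427 F [ 0.4 -1.   0.5]
shift mm (tool) [ 1.1 25.8 50.5] rotvec [1.400e-03 6.022e-01 6.000e-04]
[ 0.82  0.29 -0.26  1.54  0.07  1.32 -0.59]
```

Emit:
{"method": "play_rows", "body": {"motion": "0 0 0 25 0 0 0;0 1 0 25 0 0 0;0 0 5 0 0 0.12 0;0 0 5 0 0 0.12 0;0 0 5 0 0 0.12 0;0 0 5 0 0 0.12 0;0 0 5 0 0 0.12 0;0 0 0 0 0 0 0"}}

```text
time: 27.13
position: [0.5003, -0.433, 0.1998]
tcp_rot: [-1.573, -0.002, 2.969]
ft_force: [0.2, 0.2, 0.0]
opening: 0.0431
```

```bash
python3 -c "
from wf import *
delta([.5005,-.434,.013],-3.317)
W=cam('wrist');cv2.imwrite('pics/w20.png',W[0][:,:,::-1]);print(proj(W,[[.5005,-.434,.032]]))
"
```

```text
t 27.13 pos [ 0.5003 -0.433   0.1998] rpy [-1.573e+00 -2.000e-03  2.969e+00] op 0.0431 F [0.2 0.2 0. ]
shift mm (tool) [ -0.8 186.8   1.3] rotvec [0.0018 0.0026 0.0024]
[[324.7905049  215.10662674]]
```

View pics/w20.png

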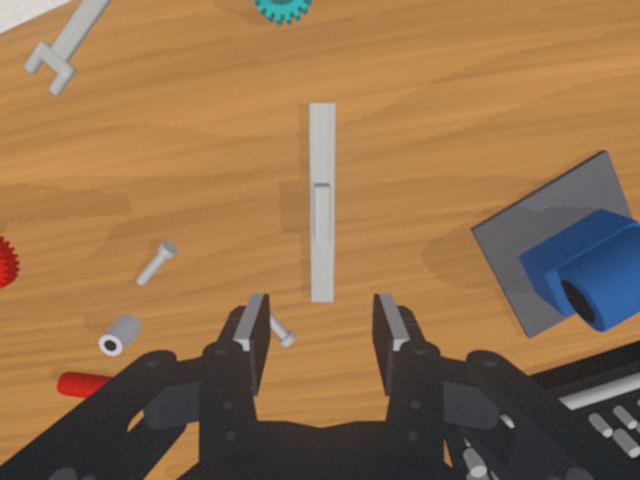

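Emit:
{"method": "play_rows", "body": {"motion": "0 -2 35 0.5 0.002 0.003 0.002;0 0 35 0 0 0 0;0 0 35 0 0 0 0;0 0 30 0 0 0 0;0 0 20 0 0 0 0;0 0 15 0 0 0 0;0 0 10 0 0 0 0;0 0 0 0 0 0 0"}}

```text
time: 27.85
position: [0.5023, -0.4338, 0.0198]
tcp_rot: [-1.571, -0.0, 2.974]
ft_force: [-0.7, -0.5, 1.1]
opening: 0.0426
```

```bash
python3 -c "
from wf import *
delta([.5005,-.434,.013],-3.317)
"
```

```text
t 27.85 pos [ 0.5023 -0.4338  0.0198] rpy [-1.571 -0.     2.974] op 0.0426 F [-0.7 -0.5  1.1]
shift mm (tool) [1.7 6.8 0.5] rotvec [0.0002 0.0082 0.0003]
```

Emit:
{"method": "play_rows", "body": {"motion": "0 1.5 6 0 0 0.006 0;0 0 0 0 0 0 0;-1 0 0 0 0 0 0;-1 0 0 0 0 0 0;-1 0 0 0 0 0 0;-1 0 0 0 0 0 0;-1 0 0 0 0 0 0;-1 0 0 0 0 0 0"}}

```text
time: 28.52
position: [0.5026, -0.4348, 0.0174]
tcp_rot: [-1.568, 0.004, 2.966]
ft_force: [-1.6, 0.9, 6.8]
opening: 0.0127
```

```bash
python3 -c "
from wf import *
delta([.5005,-.434,.013],-3.317)
"
```

```text
t 28.52 pos [ 0.5026 -0.4348  0.0174] rpy [-1.568  0.004  2.966] op 0.0127 F [-1.6  0.9  6.8]
shift mm (tool) [ 2.2  4.4 -0.4] rotvec [-0.0025 -0.0005 -0.0043]
```

Emit:
{"method": "play_rows", "body": {"motion": "-1 0 -20 0 0 0 0;-1 0 -35 0 0 0 0;-1 0 -40 0 0 0 0;-1 0 -40 0 0 0 0;-1 0 -40 0 0 0 0;-1 0 -40 0 0 0 0;-1 0 -10 0 0 0 0;-1 0 0 0 0 0 0"}}

```text
time: 29.18
position: [0.5026, -0.435, 0.2453]
tcp_rot: [-1.566, 0.009, 2.965]
ft_force: [0.3, 0.4, -4.8]
opening: 0.0123
```

```bash
python3 -c "
from wf import *
delta(w(0,0,.25),-1.65)
W=cam('wrist');cv2.imwrite('pics/w21.png',W[0][:,:,::-1])
S=cam('side');cv2.imwrite('pics/s21.png',S[0][:,:,::-1])
"
```

```text
t 29.18 pos [ 0.5026 -0.435   0.2453] rpy [-1.566  0.009  2.965] op 0.0123 F [ 0.3  0.4 -4.8]
shift mm (tool) [  62.9   -8.2 -583.5] rotvec [-0.011  -1.6678 -0.0024]
```

View pics/w21.png

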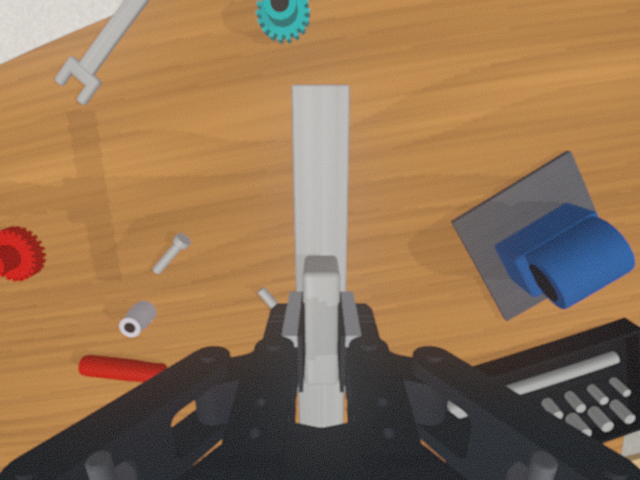

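View pics/s21.png

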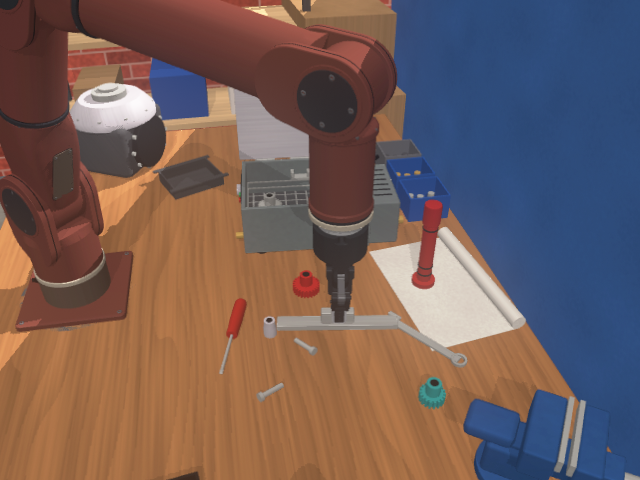

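```bash
cat > tf.py <<'E'
from wf import *
def ontool(W,p,ty):
    s=manip.read_state();R=Ro.from_euler("xyz",s["tcp_rot"]).as_matrix()
    o,v=ray(W,p);o=R.T@(o-s["position"]);v=v@R
    return o+v*((ty-o[1])/v[:,1])[:,None]
E
python3 -c "
from tf import *
W=cam('wrist')
print((ontool(W,[(321,86),(321,425),(292,87),(350,87),(298,270),(344,270)],.0074)*1000).round(1))
print((ontool(W,[(321,257),(321,384)],-.0146)*1000).round(1))
"
```

```text
[[-90.1   7.4  -1.4]
 [ 69.8   7.4  -1.6]
 [-89.7   7.4 -12.4]
 [-89.7   7.4   9.7]
 [-15.2   7.4 -11.5]
 [-15.2   7.4   8.5]]
[[-29.1 -14.6  -1.4]
 [ 27.  -14.6  -1.5]]
```

Emit:
{"method": "play_rows", "body": {"motion": "-1 0 -8 0 0 -0.119 0;-1 0 0 0 0 -0.119 0;-1 0 0 0 0 -0.119 0;-1 0 0 0 0 -0.119 0;-1 0 0 0 0 -0.119 0;-1 0 0 0 0 -0.119 0;-1 0 0 0 0 -0.119 0;-1 0 0 0 0 -0.119 0"}}

```text
time: 30.0
position: [0.5004, -0.4333, 0.2457]
tcp_rot: [-1.572, -0.0, -2.36]
ft_force: [0.5, -0.0, -3.5]
opening: 0.0126
```

Emit:
{"method": "play_rows", "body": {"motion": "-1 0 0 0 0 -0.119 0;-1 0 0 0 0 -0.119 0;-1 0 0 0 0 -0.119 0;-1 0 0 0 0 -0.119 0;-1 0 0 0 0 -0.119 0;-1 0 0 0 0 -0.119 0;-1 0 0 0 0 0 0;-1 0 0 0 0 0 0"}}

```text
time: 30.67
position: [0.5006, -0.4336, 0.2467]
tcp_rot: [-1.571, 0.0, -1.656]
ft_force: [-0.3, -0.4, -2.9]
opening: 0.0124
```

```bash
python3 -c "
from wf import *
delta(w(0,0,.25),-1.65)
"
```

```text
t 30.67 pos [ 0.5006 -0.4336  0.2467] rpy [-1.571  0.    -1.656] op 0.0124 F [-0.3 -0.4 -2.9]
shift mm (tool) [-585.6   -3.1   -7.2] rotvec [ 0.0001 -0.0055 -0.0004]
```

Emit:
{"method": "play_rows", "body": {"motion": "-1 -39 -2 0 0 -0.005 0;-1 -39 0 0 0 0 0;-1 -39 0 0 0 0 0;-1 -39 0 0 0 0 0;-1 -39 0 0 0 0 0;-1 -39 0 0 0 0 0;-1 -39 0 0 0 0 0;-1 -39 0 0 0 0 0"}}

```text
time: 31.33
position: [0.5246, -0.121, 0.2498]
tcp_rot: [-1.569, -0.002, -1.652]
ft_force: [0.3, 0.8, -3.8]
opening: 0.0121
```

Emit:
{"method": "play_rows", "body": {"motion": "-1 -39 0 0 0 0 0;-1 -39 0 0 0 0 0;-1 -39 0 -1 0 0 0;-1 -39 0 -1 0 0 0;-1 -39 0 -1 0 0 0;-1 -39 0 0 0 0 0;-1 -36 0 0 0 0 0;-1 0 0 0 0 0 0"}}

```text
time: 32.0
position: [0.5408, 0.1557, 0.2496]
tcp_rot: [-1.569, 0.002, -1.641]
ft_force: [-1.2, 0.9, -3.1]
opening: 0.0123
```

Emit:
{"method": "play_rows", "body": {"motion": "-1 0 20 0 0 0 0;-1 0 20 0 0 0 0;-1 0 0 0 0 0 0;-1 0 0 0 0 0 0;-1 0 0 0 0 0 0;-1 0 0 0 0 0 0;-1 0 0 0 0 0 0;-1 0 0 0 0 0 0"}}

```text
time: 32.67
position: [0.5433, 0.1465, 0.2109]
tcp_rot: [-1.567, -0.002, -1.647]
ft_force: [-0.2, 0.6, -4.0]
opening: 0.0125
```

```bash
python3 -c "
from tf import *
delta(w(0,0,.2),-1.65)
W=cam('wrist');cv2.imwrite('pics/w22.png',W[0][:,:,::-1])
T=cam('top');crop(T,80,140,330,330,3,'t22')
"
```

```text
t 32.67 pos [0.5433 0.1465 0.2109] rpy [-1.567 -0.002 -1.647] op 0.0125 F [-0.2  0.6 -4. ]
shift mm (tool) [-4.  10.9 -0.6] rotvec [-0.0041  0.0025  0.0018]
```

View pics/w22.png

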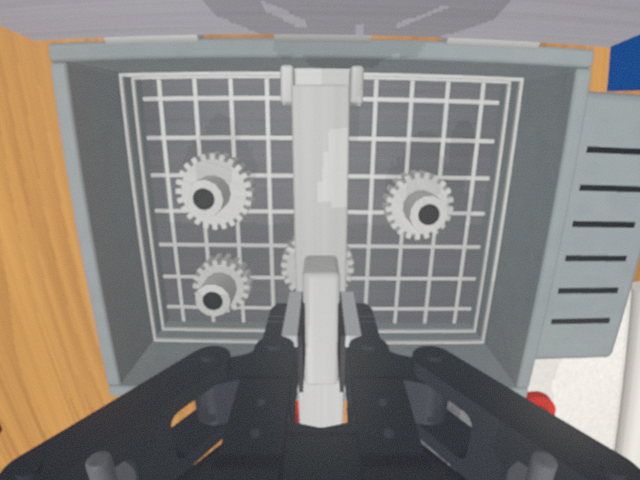

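View pics/t22.png

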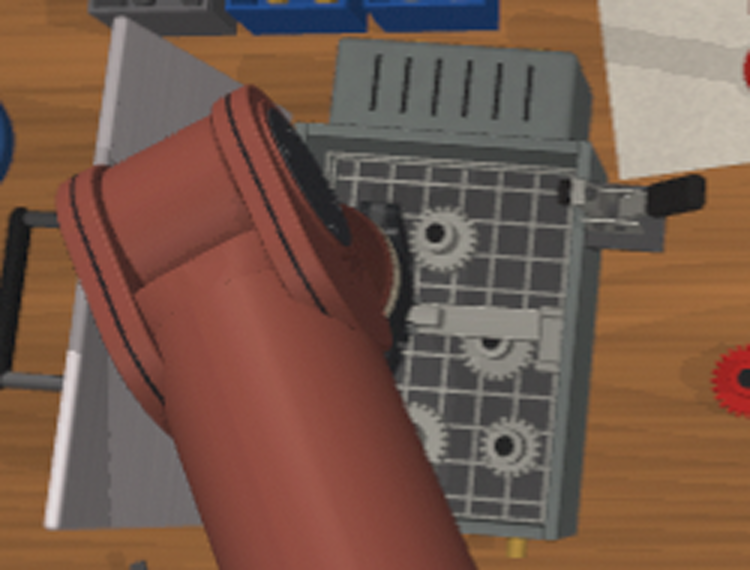

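```bash
python3 -c "
from tf import *
W=cam('wrist');crop(W,250,40,390,140,5.5,'w23')
"
```

```text
(no output)
```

View pics/w23.png

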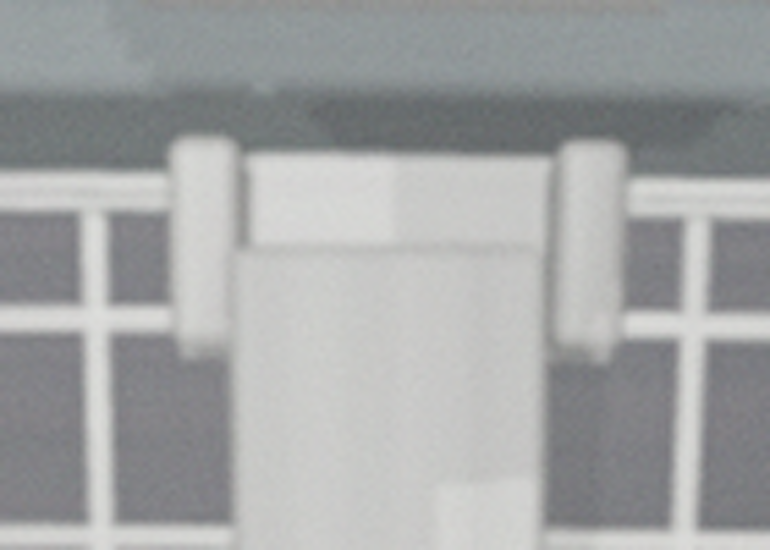

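```bash
python3 -c "
from tf import *
W=cam('wrist')
s=manip.read_state();z=s['position'][2]
f=lambda p,h:(ontool(W,p,z-h)*1000).round(1)
print('prong c',f([(322.3,65.5),(322.3,102.7)],.113));print('prong L,R',f([(287.1,84),(357.5,84)],.113));print('ledge',f([(322.6,68.2)],.097));print('bar end',(ontool(W,[(320.9,85.1)],.0074)*1000).round(1))
# near gear rows
print((w(0,.105,.113)-s['position'])*1000)
"
```

```text
prong c [[-111.    97.3    0.9]
 [ -89.8   97.3    0.9]]
prong L,R [[-100.6   97.3  -20.2]
 [-100.6   97.3   22. ]]
ledge [[-111.6  113.3    1.2]]
bar end [[-91.5   7.4   0.1]]
[  8.4051391  108.76768596 -97.27361916]
```

Emit:
{"method": "play_rows", "body": {"motion": "-1 -3 0 0.3 -0.004 0 0;-1 -3 15 0 0 0 0;-1 0 20 0 0 0 0;-1 0 20 0 0 0 0;-1 0 15 0 0 0 0;-1 0 10 0 0 0 0;-1 0 0 0 0 0 0;-1 0 0 0 0 0 0"}}

```text
time: 33.53
position: [0.5435, 0.1524, 0.1301]
tcp_rot: [-1.573, -0.002, -1.647]
ft_force: [-0.2, 0.7, -3.4]
opening: 0.0122
```

```bash
python3 -c "
from tf import *
delta(w(0,0,.1144),-1.65)
W=cam('wrist');cv2.imwrite('pics/w24.png',W[0][:,:,::-1])
S=cam('side');crop(S,230,130,380,245,5,'s24')
"
```

```text
t 33.53 pos [0.5435 0.1524 0.1301] rpy [-1.573 -0.002 -1.647] op 0.0122 F [-0.2  0.7 -3.4]
shift mm (tool) [ 1.9 15.7 -0.3] rotvec [0.0018 0.0033 0.002 ]
```

View pics/w24.png

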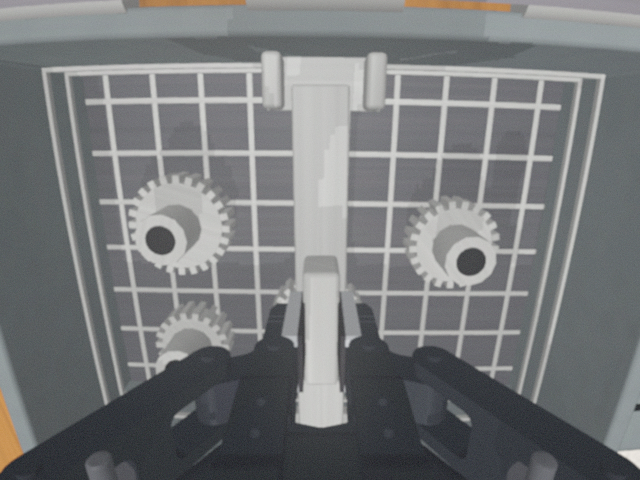

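View pics/s24.png

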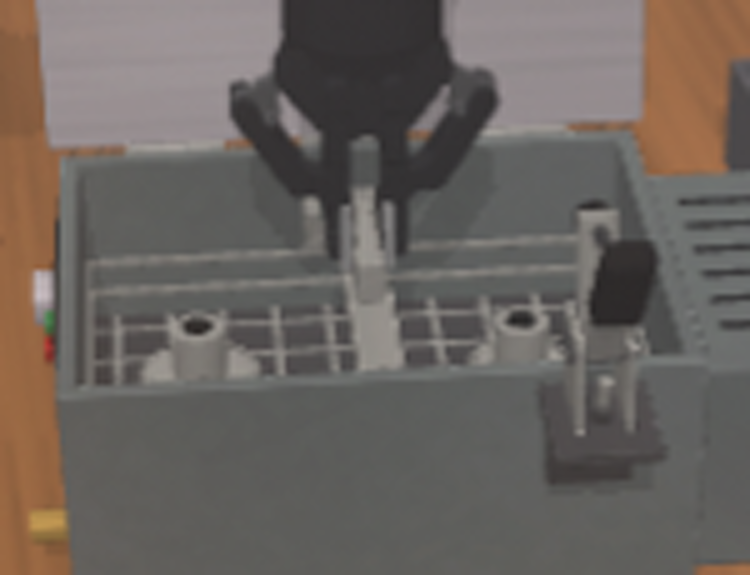

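```bash
python3 -c "
from tf import *
W=cam('wrist')
s=manip.read_state();z=s['position'][2]
f=lambda p,h:(ontool(W,p,z-h)*1000).round(1)
print(f([(323.5,53)],.113),f([(323,57)],.097),(ontool(W,[(320.9,86)],.0074)*1000).round(1))
"
```

```text
[[-104.6   18.2    1.1]] [[-105.7   34.2    0.9]] [[-91.1   7.4   0. ]]
```

Emit:
{"method": "play_rows", "body": {"motion": "-1 0 5 1 0.002 0.003 0.002;-1 0 5 0 0 0 0;-1 0 3 0 0 0 0;-1 0 2 0 0 0 0;-1 0 0 0 0 0 0;-1 0 0 0 0 0 0;-1 0 0 0 0 0 0;-1 0 0 0 0 0 0"}}

```text
time: 34.35
position: [0.5445, 0.1522, 0.115]
tcp_rot: [-1.57, -0.0, -1.65]
ft_force: [-0.0, -0.7, -4.0]
opening: 0.0128
```

```bash
python3 -c "
from tf import *
delta(w(0,0,.1144),-1.65)
W=cam('wrist');cv2.imwrite('pics/w25.png',W[0][:,:,::-1])
"
```

```text
t 34.35 pos [0.5445 0.1522 0.115 ] rpy [-1.57 -0.   -1.65] op 0.0128 F [-0.  -0.7 -4. ]
shift mm (tool) [ 1.8  0.6 -1.4] rotvec [-0.0009  0.0003  0.0001]
```

View pics/w25.png

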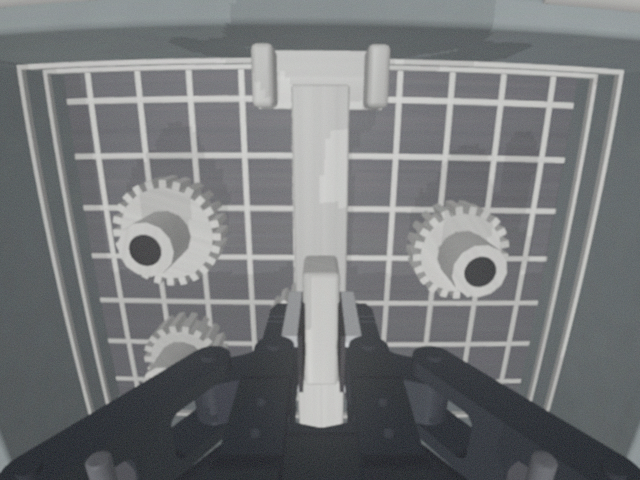

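Emit:
{"method": "play_rows", "body": {"motion": "-1 0 1 0 0 0 0;-1 0 1 0 0 0 0;-1 0 1 0 0 0 0;-1 0 0 0 0 0 0;-1 0 0 0 0 0 0;-1 0 0 0 0 0 0;-1 0 0 0 0 0 0;-1 0 0 0 0 0 0"}}

```text
time: 35.07
position: [0.5448, 0.1522, 0.1143]
tcp_rot: [-1.569, -0.001, -1.65]
ft_force: [-9.7, -3.8, 21.0]
opening: 0.0122
```

Emit:
{"method": "play_rows", "body": {"motion": "-0.4 0 0 0 0 0 0;-0.4 0 0 0 0 0 0;-0.4 0 0 0 0 0 0;-0.4 0 0 0 0 0 0;-0.4 0 -10 0 0 0 0;-0.4 0 -20 0 0 0 0;-0.4 0 -30 0 0 0 0;-0.4 0 -38 0 0 0 0"}}

```text
time: 35.73
position: [0.5432, 0.1518, 0.21]
tcp_rot: [-1.573, -0.001, -1.649]
ft_force: [0.7, -0.6, 0.3]
opening: 0.0256
```

Emit:
{"method": "play_rows", "body": {"motion": "-0.4 20 -20 0 0 0 0;-0.4 30 -5 0 0 0 0;-0.4 35 0 0 0 0 0;-0.4 35 0 0 0 0 0;-0.4 30 0 0 0 0 0;-0.4 0 0 0 0 0 0;-0.4 0 0 0 0 0 0;-0.4 0 0 0 0 0 0"}}

```text
time: 36.4
position: [0.5327, 0.0034, 0.2356]
tcp_rot: [-1.569, 0.0, -1.649]
ft_force: [-0.1, 0.3, 0.2]
opening: 0.0255
```

```bash
python3 -c "
from tf import *
delta(w(0,0,.1144),-1.65)
print(manip.read_state()['joint_positions'].round(2))
W=cam('wrist');cv2.imwrite('pics/w26.png',W[0][:,:,::-1])
T=cam('top');crop(T,60,140,330,330,2.9,'t26')
S=cam('side');crop(S,210,60,420,260,3,'s26')
"
```

```text
t 36.4 pos [0.5327 0.0034 0.2356] rpy [-1.569  0.    -1.649] op 0.0255 F [-0.1  0.3  0.2]
shift mm (tool) [-147.4  121.3   -1.5] rotvec [-0.0014  0.0005 -0.0004]
[ 0.54  0.15 -0.69  1.72  0.1   1.31 -0.25]
```

View pics/w26.png

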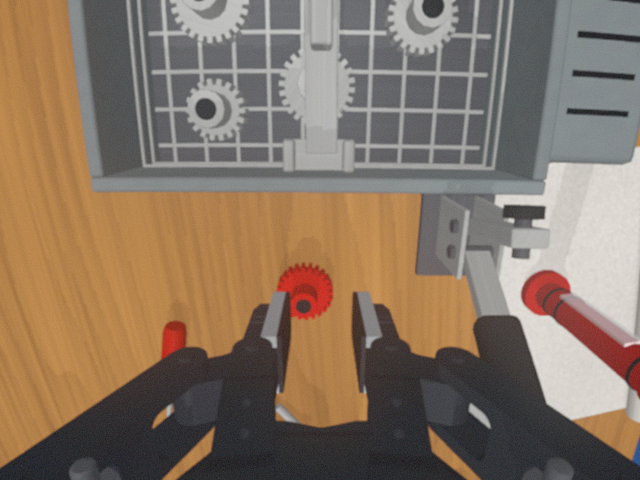

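View pics/t26.png

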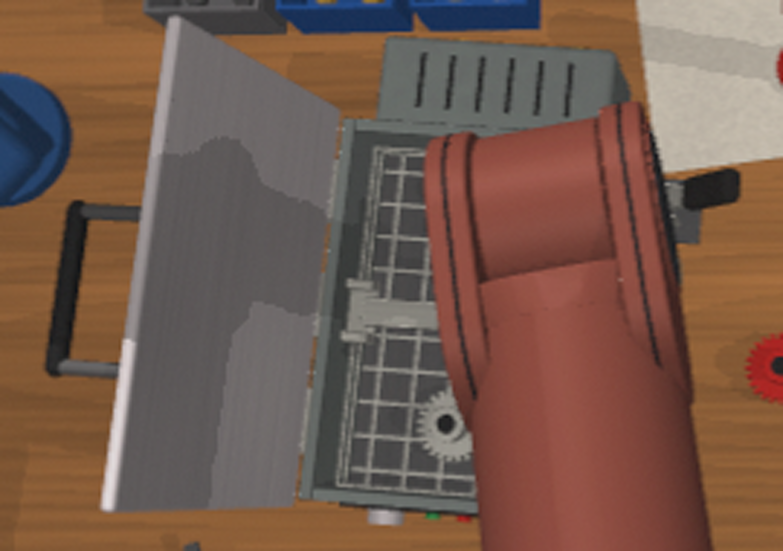

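View pics/s26.png

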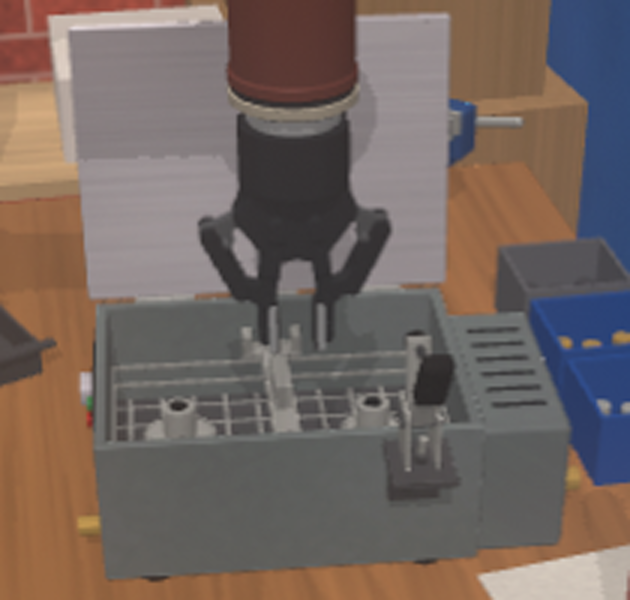

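The bar lies between the prongs on both brackets, with the prong pairs at (320,155) in w26 and at (357,310) in t26. Now the lid. I'll raise the tool, cross over it and push the handle from the +y side with the fingers shut.

Emit:
{"method": "play_rows", "body": {"motion": "-1 0 -35 0 0 0 0;-1 0 -40 0 0 0 0;-1 0 -40 0 0 0 0;-1 0 -40 0 0 0 0;-1 0 -40 0 0 0 0;-1 0 -30 0 0 0 0;-1 0 0 0 0 0 0;-1 0 0 0 0 0 0"}}

```text
time: 37.22
position: [0.533, 0.0042, 0.4617]
tcp_rot: [-1.567, 0.001, -1.648]
ft_force: [0.2, 0.5, -1.6]
opening: -0.0002
```

```bash
python3 -c "
from tf import *
delta(w(-.02,.265,.46),-1.65)
print(manip.read_state()['joint_positions'].round(2))
"
```

```text
t 37.22 pos [0.533  0.0042 0.4617] rpy [-1.567e+00  1.000e-03 -1.648e+00] op -0.0002 F [ 0.2  0.5 -1.6]
shift mm (tool) [-411.7    1.9  -20.4] rotvec [-0.0038  0.0025 -0.0006]
[ 0.52  0.12 -0.69  1.28  0.08  1.76 -0.23]
```

Emit:
{"method": "play_rows", "body": {"motion": "-1 -37 0 -2 0 0 0;-1 -37 0 -2 0 0 0;-1 -37 0 -2 0 0 0;-1 -37 0 -2 0 0 0;-1 -37 0 -2 0 0 0;-1 -37 0 -2 0 0 0;-1 -37 0 -2 0 0 0;-1 -37 0 -2 0 0 0"}}

```text
time: 37.88
position: [0.5391, 0.3012, 0.4586]
tcp_rot: [-1.572, -0.001, -1.649]
ft_force: [0.5, -0.9, 0.8]
opening: 0.0001
```

Emit:
{"method": "play_rows", "body": {"motion": "-1 -37 0 -2 0 0 0;-1 -37 0 -2 0 0 0;-1 -37 0 0 0 0 0;-1 0 0 0 0 0 0;-1 0 0 0 0 0 0;-1 0 0 0 0 0 0;-1 0 0 0 0 0 0;-1 0 0 0 0 0 0"}}

```text
time: 38.55
position: [0.5452, 0.4086, 0.4604]
tcp_rot: [-1.569, -0.0, -1.652]
ft_force: [0.6, -0.8, 0.3]
opening: -0.0002
```

```bash
python3 -c "
from tf import *
delta(w(-.02,.265,.31),-1.65)
print(manip.read_state()['joint_positions'].round(2))
W=cam('wrist');cv2.imwrite('pics/w27.png',W[0][:,:,::-1])
T=cam('top');crop(T,20,100,320,330,2.6,'t27')
S=cam('side');crop(S,200,0,420,260,2.3,'s27')
"
```

```text
t 38.55 pos [0.5452 0.4086 0.4604] rpy [-1.569 -0.    -1.652] op -0.0002 F [ 0.6 -0.8  0.3]
shift mm (tool) [ -7.6 150.4  -1.9] rotvec [-0.0017 -0.0019  0.0003]
[-0.27  0.51 -0.84  0.86  0.4   1.89 -0.99]
```

View pics/w27.png

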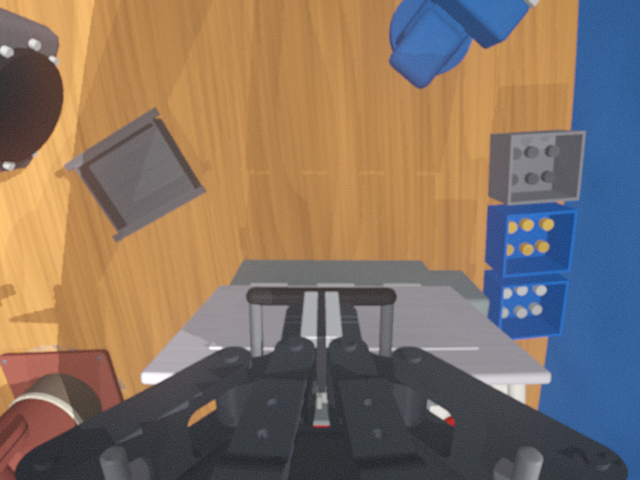

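View pics/t27.png

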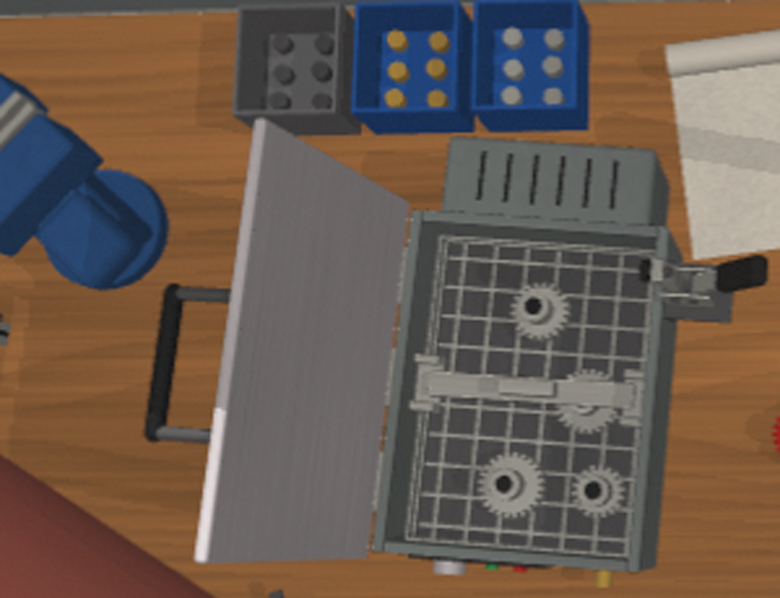

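View pics/s27.png

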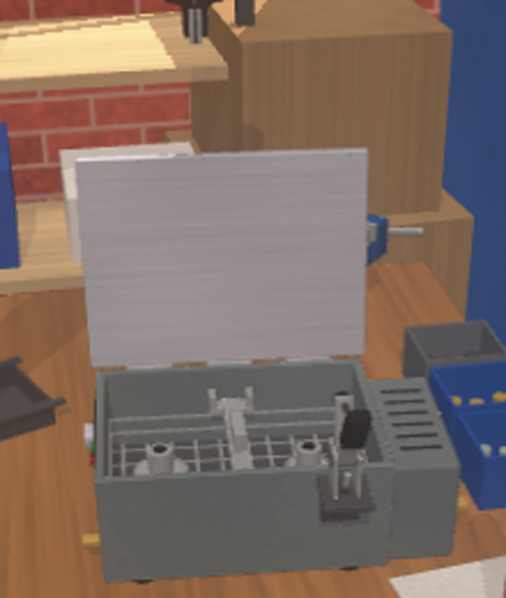

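```bash
python3 -c "
from tf import *
W=cam('wrist');T=cam('top')
R=np.array([[np.cos(TH),-np.sin(TH)],[np.sin(TH),np.cos(TH)]])
for C,p in ((W,(322,296)),(T,(20+165/2.6,100+362/2.6))):
  for z in (.335,.345):
    print(z,((onz(C,[p],z)[0,:2]-M)@R).round(4))
for l in (1.68,1.72,1.76,1.8): print(l,.115-.215*np.cos(l)+.065*np.sin(l),.14+.215*np.sin(l)+.065*np.cos(l))
q=[(20+430/2.6,100+386/2.6),(20+629/2.6,100+395/2.6)]
print(((onz(T,q,.107)[:,:2]-M)@R).round(4),((onz(T,[(222.3,249.6)],.129)[:,:2]-M)@R).round(4))
"
```

```text
0.335 [-0.0178  0.2055]
0.345 [-0.0178  0.2103]
0.335 [-0.0181  0.2139]
0.345 [-0.019   0.2086]
1.68 0.20304495987444726 0.34663514957699476
1.72 0.21123773534864876 0.34294900417337215
1.76 0.21927655097591442 0.33893818365655076
1.8 0.22714854636609644 0.33460910448376124
[[-0.003   0.0907]
 [ 0.0009 -0.0878]] [[-0.0018 -0.0008]]
```

Emit:
{"method": "play_rows", "body": {"motion": "-1 -6 20 0 0 0 0;-1 0 35 0 0 0 0;-1 0 35 0 0 0 0;-1 0 35 0 0 0 0;-1 0 20 0 0 0 0;-1 0 5 0 0 0 0;-1 0 0 0 0 0 0;-1 0 0 0 0 0 0"}}

```text
time: 39.47
position: [0.5455, 0.4161, 0.3116]
tcp_rot: [-1.569, 0.001, -1.65]
ft_force: [-0.3, 0.4, 0.1]
opening: -0.0
```

```bash
python3 -c "
from tf import *
delta(w(-.02,.21,.31),-1.65)
print(manip.read_state()['joint_positions'].round(2))
T=cam('top');crop(T,20,100,320,330,2.6,'t28')
"
```

```text
t 39.47 pos [0.5455 0.4161 0.3116] rpy [-1.569e+00  1.000e-03 -1.650e+00] op -0.0 F [-0.3  0.4  0.1]
shift mm (tool) [55.   1.6 -1.3] rotvec [-0.0019 -0.0001 -0.0011]
[-0.17  0.51 -0.85  1.2   0.38  1.59 -1.03]
```

View pics/t28.png

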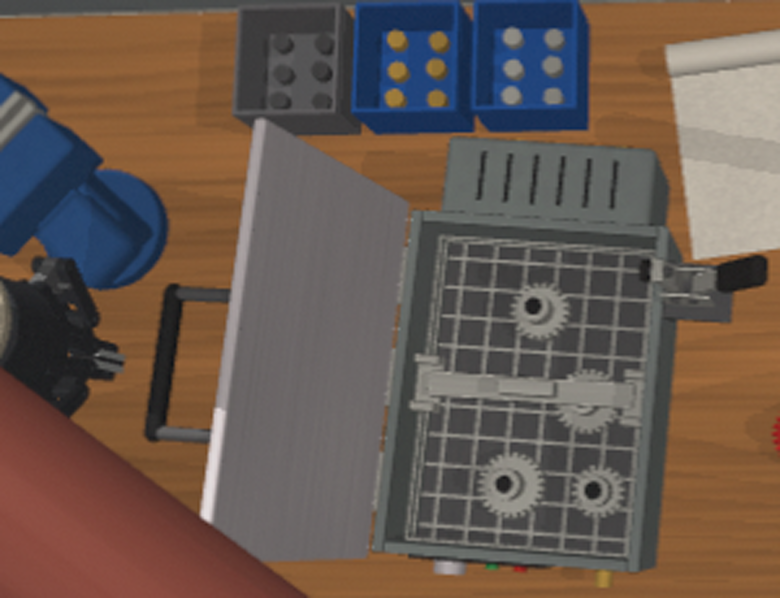

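Emit:
{"method": "play_rows", "body": {"motion": "-1 15 0 0 0 0 0;-1 12 0 0 0 0 0;-1 8 0 0 0 0 0;-1 10 0 0 0 0 0;-1 12 -2 0 0 0 0;-1 12 -2 0 0 0 0;-1 12 -2 0 0 0 0;-1 12 -2 0 0 0 0"}}

```text
time: 40.18
position: [0.5376, 0.3243, 0.3199]
tcp_rot: [-1.568, 0.003, -1.648]
ft_force: [0.3, 2.7, -1.4]
opening: -0.0
```

Emit:
{"method": "play_rows", "body": {"motion": "-1 13 -2 0 0 0 0;-1 13 -2 0 0 0 0;-1 13 -1 0 0 0 0;-1 13 -1 0 0 0 0;-1 13 -1 0 0 0 0;-1 13 0 0 0 0 0;-1 13 0 0 0 0 0;-1 13 0 0 0 0 0"}}

```text
time: 40.85
position: [0.5294, 0.2199, 0.3258]
tcp_rot: [-1.569, 0.001, -1.649]
ft_force: [0.2, 2.9, -1.4]
opening: 0.0001
```

```bash
python3 -c "
from tf import *
delta(w(-.02,-.05,.31),-1.65)
T=cam('top');crop(T,20,100,320,330,2.6,'t29')
S=cam('side');crop(S,200,0,420,260,2.3,'s29')
"
```

```text
t 40.85 pos [0.5294 0.2199 0.3258] rpy [-1.569e+00  1.000e-03 -1.649e+00] op 0.0001 F [ 0.2  2.9 -1.4]
shift mm (tool) [118.1  15.6  -1.1] rotvec [-0.0019  0.0014 -0.0013]
```

View pics/s29.png

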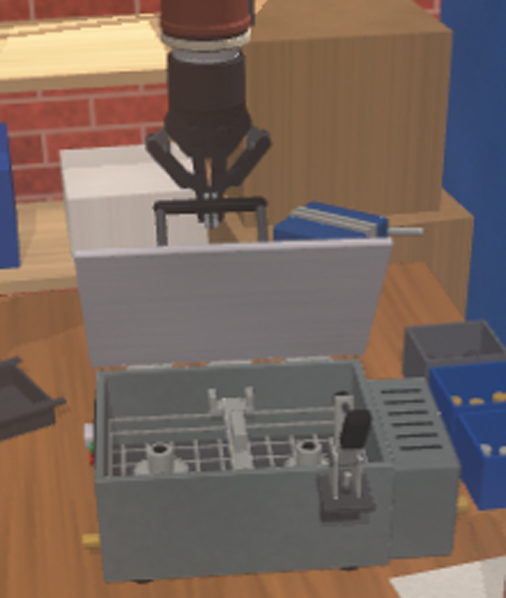

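View pics/t29.png

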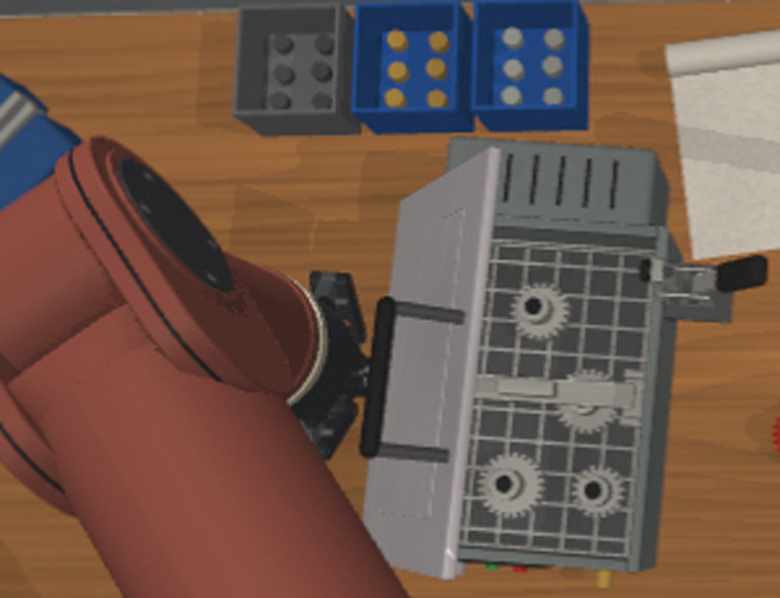

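Emit:
{"method": "play_rows", "body": {"motion": "-1 12 2 0 0 0 0;-1 12 3 0 0 0 0;-1 12 4 0 0 0 0;-1 12 5 0 0 0 0;-1 11 6 0 0 0 0;-1 11 7 0 0 0 0;-1 10 7 0 0 0 0;-1 10 7 0 0 0 0"}}

```text
time: 41.62
position: [0.5222, 0.1302, 0.2832]
tcp_rot: [-1.57, 0.001, -1.649]
ft_force: [1.3, 6.5, -5.2]
opening: -0.0
```

```bash
python3 -c "
from tf import *
delta(w(-.02,-.05,.36),-1.65)
S=cam('side');crop(S,200,0,420,260,2.3,'s30')
"
```

```text
t 41.62 pos [0.5222 0.1302 0.2832] rpy [-1.570e+00  1.000e-03 -1.649e+00] op -0.0 F [ 1.3  6.5 -5.2]
shift mm (tool) [ 28.  -76.9  -1. ] rotvec [-0.0005  0.0014 -0.001 ]
```

View pics/s30.png

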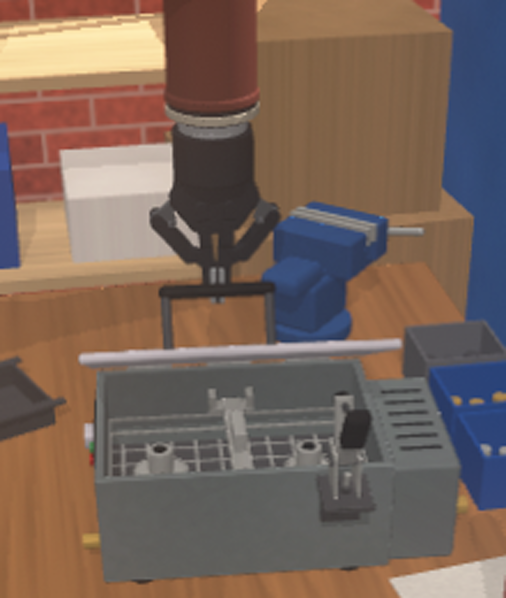

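Emit:
{"method": "play_rows", "body": {"motion": "-1 -8 -5 0 0 0 0;-1 0 -25 0 0 0 0;-1 0 -30 0 0 0 0;-1 0 -10 0 0 0 0;-1 14 0 0 0 0 0;-1 14 0 0 0 0 0;-1 0 0 0 0 0 0;-1 0 0 0 0 0 0"}}

```text
time: 42.33
position: [0.5213, 0.1097, 0.3546]
tcp_rot: [-1.569, -0.001, -1.651]
ft_force: [-0.9, 2.0, 0.1]
opening: -0.0
```

```bash
python3 -c "
from tf import *
delta(w(-.02,-.0425,.307),-1.65)
S=cam('side');crop(S,200,0,420,260,2.3,'s31')
"
```

```text
t 42.33 pos [0.5213 0.1097 0.3546] rpy [-1.569e+00 -1.000e-03 -1.651e+00] op -0.0 F [-0.9  2.   0.1]
shift mm (tool) [ 0.  47.6 -1.7] rotvec [-0.0018 -0.0013  0.0006]
```

View pics/s31.png

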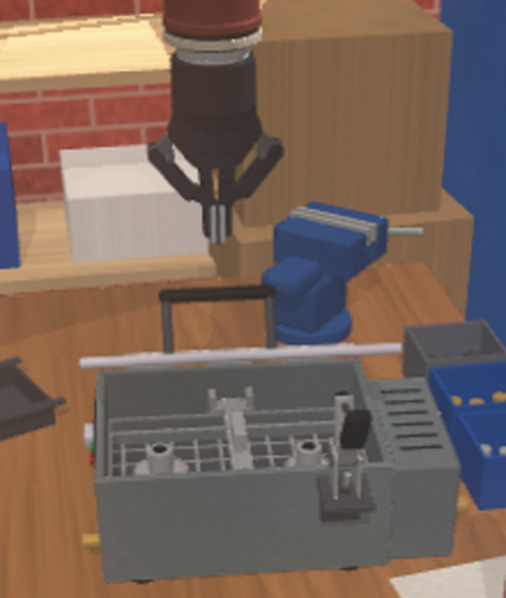

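```bash
python3 -c "
from tf import *
S=cam('side')
for l in np.arange(.4,.7,.05):
    P=w(-.02,.115-.215*np.cos(l)+.065*np.sin(l),.14+.215*np.sin(l)+.065*np.cos(l));print(round(l,2),P.round(3),proj(S,[P]).round(1))
"
```

```text
0.4 [0.518 0.095 0.284] [[294.6 137.1]]
0.45 [0.519 0.102 0.292] [[294.3 132.2]]
0.5 [0.52 0.11 0.3 ] [[294.  127.3]]
0.55 [0.52  0.118 0.308] [[293.6 122.6]]
0.6 [0.521 0.126 0.315] [[293.3 118. ]]
0.65 [0.522 0.135 0.322] [[292.9 113.5]]
```

Emit:
{"method": "play_rows", "body": {"motion": "-1 0 20 0 0 0 0;-1 0 18 0 0 0 0;-1 0 8 0 0 0 0;-1 5 6 0 0 0 0;-1 5 5.5 0 0 0 0;-1 5 5.5 0 0 0 0;-1 5 6 0 0 0 0;-1 5 6 0 0 0 0"}}

```text
time: 43.1
position: [0.5192, 0.0844, 0.279]
tcp_rot: [-1.569, 0.0, -1.65]
ft_force: [-0.5, 0.8, 1.6]
opening: 0.0002
```

```bash
python3 -c "
from tf import *
delta(w(-.02,-.1,.212),-1.65)
S=cam('side');crop(S,200,0,420,260,2.3,'s32')
"
```

```text
t 43.1 pos [0.5192 0.0844 0.279 ] rpy [-1.569  0.    -1.65 ] op 0.0002 F [-0.5  0.8  1.6]
shift mm (tool) [32.2 66.9 -1.7] rotvec [-0.0016 -0.0001 -0.    ]
```

View pics/s32.png

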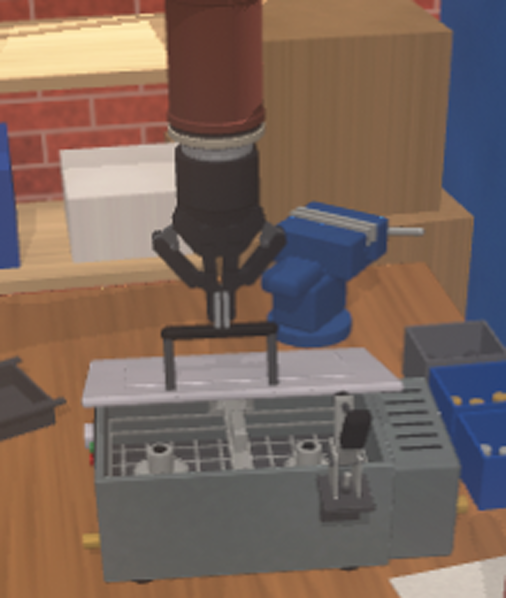

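Emit:
{"method": "play_rows", "body": {"motion": "-1 6 8 0 0 0 0;-1 5.5 8.5 0 0 0 0;-1 5 9 0 0 0 0;-1 4.5 9 0 0 0 0;-1 4 9 0 0 0 0;-1 3.5 9 0 0 0 0;-1 2 6 0 0 0 0;-1 0 0 0 0 0 0"}}

```text
time: 43.82
position: [0.5159, 0.0541, 0.2188]
tcp_rot: [-1.572, 0.0, -1.65]
ft_force: [-0.1, 0.1, 0.2]
opening: 0.0001
```

```bash
python3 -c "
from tf import *
delta(w(-.02,-.1,.212),-1.65)
S=cam('side');crop(S,200,60,420,260,3,'s33')
"
```

```text
t 43.82 pos [0.5159 0.0541 0.2188] rpy [-1.572  0.    -1.65 ] op 0.0001 F [-0.1  0.1  0.2]
shift mm (tool) [ 1.7  6.8 -0.7] rotvec [ 0.0015 -0.0002 -0.    ]
```

View pics/s33.png

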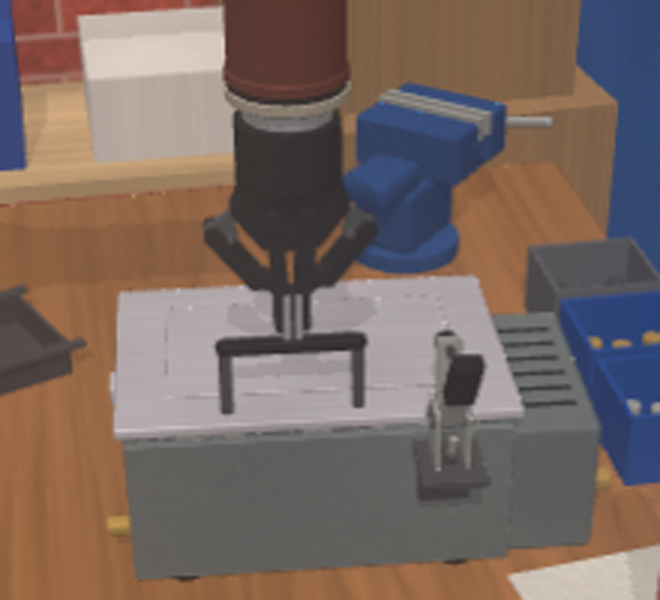

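Emit:
{"method": "play_rows", "body": {"motion": "-1 1 3 0 0 0 0;-1 1 3 0 0 0 0;-1 0 2 0 0 0 0;-1 0 2 0 0 0 0;-1 0 2 0 0 0 0;-1 0 0 0 0 0 0;-1 0 0 0 0 0 0;-1 0 0 0 0 0 0"}}

```text
time: 44.53
position: [0.517, 0.0525, 0.2115]
tcp_rot: [-1.568, -0.002, -1.65]
ft_force: [-11.0, -2.7, 27.7]
opening: 0.0
```

```bash
python3 -c "
from tf import *
delta(w(-.02,-.1,.212),-1.65)
S=cam('side');crop(S,200,60,420,260,3,'s34')
"
```

```text
t 44.53 pos [0.517  0.0525 0.2115] rpy [-1.568 -0.002 -1.65 ] op 0.0 F [-11.   -2.7  27.7]
shift mm (tool) [ 0.3 -0.5 -1.9] rotvec [-0.0029 -0.      0.0015]
```

View pics/s34.png

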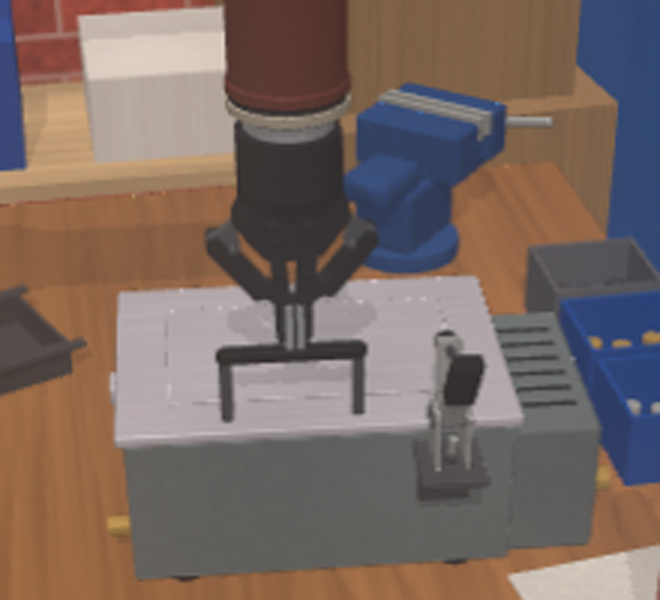

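Emit:
{"method": "play_rows", "body": {"motion": "-1 0 -10 0 0 0 0;-1 0 -30 0 0 0 0;-1 0 -35 0 0 0 0;-1 0 -35 0 0 0 0;-1 0 0 0 0 0 0;-1 0 0 0 0 0 0;-1 0 0 0 0 0 0;-1 0 0 0 0 0 0"}}

```text
time: 45.25
position: [0.5159, 0.0524, 0.3174]
tcp_rot: [-1.572, -0.0, -1.65]
ft_force: [-0.5, 0.3, -1.3]
opening: 0.0
```

```bash
python3 -c "
from tf import *
delta(w(.095,-.175,.32),-1.65)
W=cam('wrist');cv2.imwrite('pics/w35.png',W[0][:,:,::-1])
S=cam('side');crop(S,300,140,400,240,6,'s35')
C=cam('top')
print(tri(C,[(268.6,203.8)],S,[(348.7,171.7)]))
P=[w(.095,-.145,.165),w(.095,-.197,.239),w(.095,-.145-.061,.165+.087),w(-.15,-.119,.15),w(.15,-.119,.15)]
print(proj(S,P))
"
```

```text
t 45.25 pos [0.5159 0.0524 0.3174] rpy [-1.572 -0.    -1.65 ] op 0.0 F [-0.5  0.3 -1.3]
shift mm (tool) [ 75.2  -2.7 114.1] rotvec [0.0009 0.0002 0.0003]
[[0.62804085 0.03311566 0.21831786 0.00162905]]
[[350.35317036 200.35738436]
 [355.3045472  183.67042337]
 [356.23669084 180.45869206]
 [240.20965263 206.17627214]
 [372.15558143 198.45157262]]
```

View pics/w35.png

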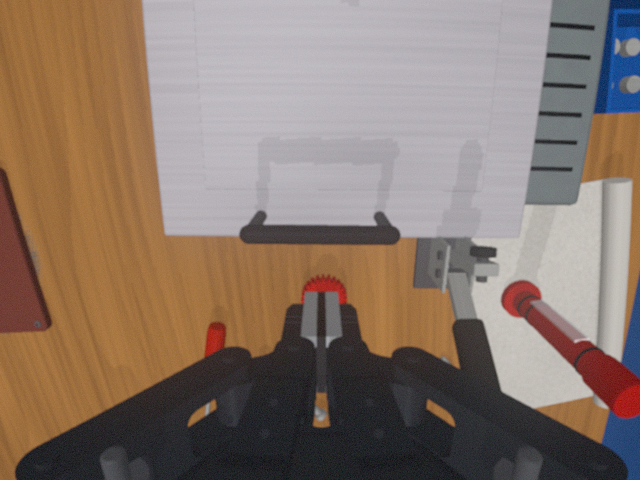

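View pics/s35.png

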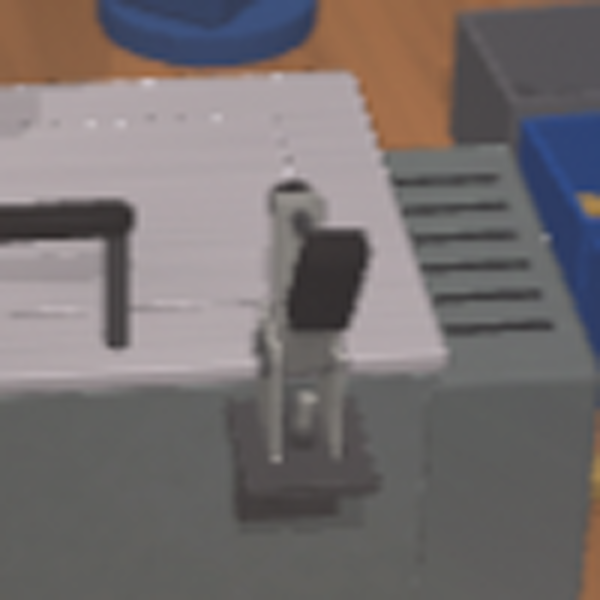

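Emit:
{"method": "play_rows", "body": {"motion": "-1 20 -5 30 0 0 0;-1 20 0 30 0 0 0;-1 15 0 30 0 0 0;-1 8 0 24 0 0 0;-1 0 0 0 0 0 0;-1 0 0 0 0 0 0;-1 0 0 0 0 0 0;-1 0 0 0 0 0 0"}}

```text
time: 46.07
position: [0.6245, -0.0183, 0.3237]
tcp_rot: [-1.57, -0.0, -1.648]
ft_force: [-0.2, 0.1, 0.3]
opening: -0.0003
```

```bash
python3 -c "
from tf import *
delta(w(.095,-.18,.245),-1.65)
W=cam('wrist');cv2.imwrite('pics/w36.png',W[0][:,:,::-1])
S=cam('side');crop(S,270,60,420,240,3.3,'s36')
"
```

```text
t 46.07 pos [ 0.6245 -0.0183  0.3237] rpy [-1.57  -0.    -1.648] op -0.0003 F [-0.2  0.1  0.3]
shift mm (tool) [18.3 78.7  0.2] rotvec [-0.0007  0.0015  0.0001]
```

View pics/w36.png

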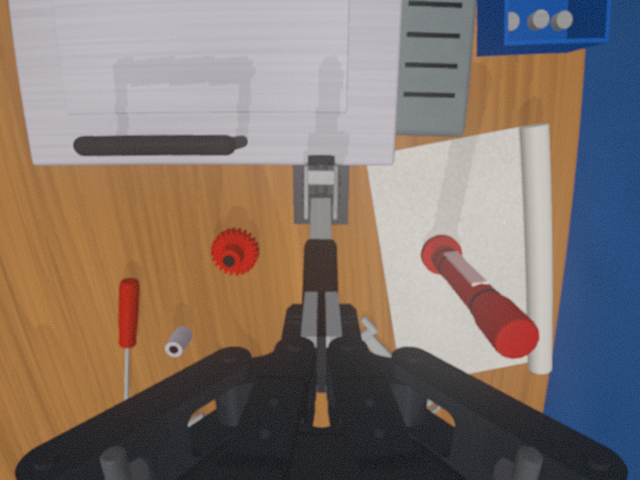

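View pics/s36.png

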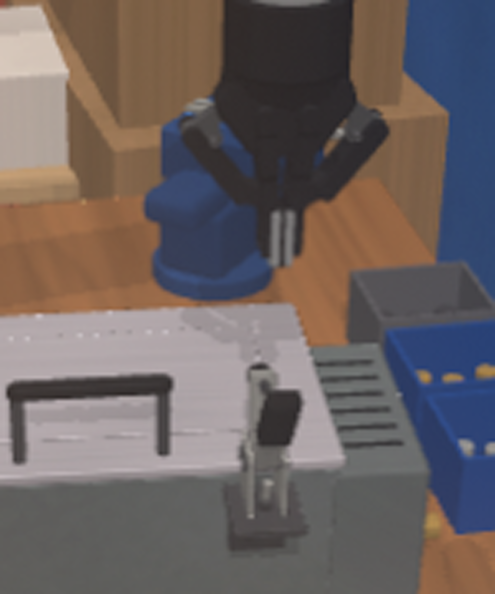

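Emit:
{"method": "play_rows", "body": {"motion": "-1 2 25 0 0 0 0;-1 0 25 0 0 0 0;-1 0 15 0 0 0 0;-1 0 5 0 0 0 0;-1 0 0 0 0 0 0;-1 0 0 0 0 0 0;-1 0 0 0 0 0 0;-1 0 0 0 0 0 0"}}

```text
time: 46.83
position: [0.6255, -0.021, 0.2551]
tcp_rot: [-1.568, -0.0, -1.65]
ft_force: [0.1, -0.2, 0.1]
opening: -0.0001
```

```bash
python3 -c "
from tf import *
delta(w(.095,-.18,.245),-1.65)
S=cam('side');crop(S,270,60,420,240,3.3,'s37')
"
```

```text
t 46.83 pos [ 0.6255 -0.021   0.2551] rpy [-1.568 -0.    -1.65 ] op -0.0001 F [ 0.1 -0.2  0.1]
shift mm (tool) [15.6 10.1 -1. ] rotvec [-0.0029  0.0003  0.0001]
```

View pics/s37.png

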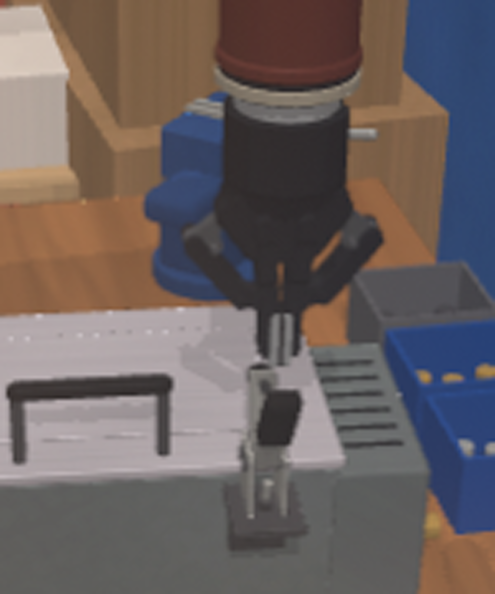

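Emit:
{"method": "play_rows", "body": {"motion": "-1 7 5 0 0 0 0;-1 7 5 0 0 0 0;-1 7.5 5.5 0 0 0 0;-1 7.5 5.5 0 0 0 0;-1 6.5 6.5 0 0 0 0;-1 6 7 0 0 0 0;-1 5 7.5 0 0 0 0;-1 5 8 0 0 0 0"}}

```text
time: 47.55
position: [0.621, -0.0734, 0.2034]
tcp_rot: [-1.569, 0.0, -1.65]
ft_force: [-0.2, 2.0, 0.8]
opening: -0.0002
```

```bash
python3 -c "
from tf import *
delta(w(.095,-.226,.168),-1.65)
S=cam('side');crop(S,270,60,420,240,3.3,'s38')
"
```

```text
t 47.55 pos [ 0.621  -0.0734  0.2034] rpy [-1.569  0.    -1.65 ] op -0.0002 F [-0.2  2.   0.8]
shift mm (tool) [ 9.1 35.4 -0.7] rotvec [-0.0013 -0.0004 -0.0002]
```

View pics/s38.png

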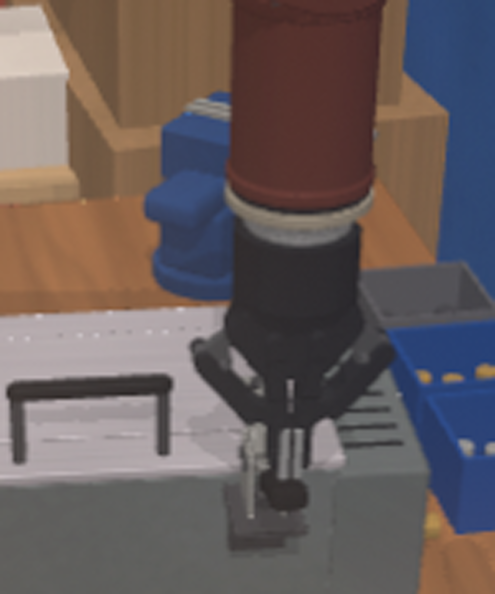

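Lever at about a = 0.6. I continue down through the dead point to the stop.

Emit:
{"method": "play_rows", "body": {"motion": "-1 3 8 0 0 0 0;-1 2 8 0 0 0 0;-1 1 8 0 0 0 0;-1 1 6 0 0 0 0;-1 0 4 0 0 0 0;-1 0 2 0 0 0 0;-1 0 0 0 0 0 0;-1 0 0 0 0 0 0"}}

```text
time: 48.27
position: [0.6206, -0.0797, 0.1727]
tcp_rot: [-1.568, -0.003, -1.65]
ft_force: [-20.4, -0.8, 42.0]
opening: 0.0001
```

```bash
python3 -c "
from tf import *
delta(w(.095,-.226,.168),-1.65)
S=cam('side');crop(S,270,60,420,240,3.3,'s39')
"
```

```text
t 48.27 pos [ 0.6206 -0.0797  0.1727] rpy [-1.568 -0.003 -1.65 ] op 0.0001 F [-20.4  -0.8  42. ]
shift mm (tool) [ 2.7  4.7 -0.7] rotvec [-0.0029 -0.0001  0.0028]
```

View pics/s39.png

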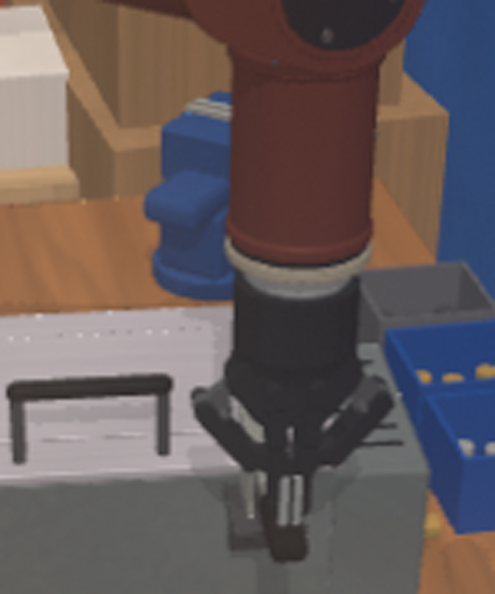

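At the stop: z = 0.173 and 42 N. Retreating upward.

Emit:
{"method": "play_rows", "body": {"motion": "-1 0 -15 0 0 0 0;-1 0 -30 0 0 0 0;-1 0 -40 0 0 0 0;-1 0 -40 0 0 0 0;-1 0 -20 -20 0 0 0;-1 0 0 -40 0 0 0;-1 0 0 -40 0 0 0;-1 0 0 -40 0 0 0"}}

```text
time: 48.98
position: [0.4795, -0.0679, 0.3118]
tcp_rot: [-1.57, 0.001, -1.649]
ft_force: [-0.3, -0.7, 1.0]
opening: 0.0001
```

Emit:
{"method": "play_rows", "body": {"motion": "-1 40 0 0 0 0 0;-1 40 0 0 0 0 0;-1 40 0 0 0 0 0;-1 40 0 0 0 0 0;-1 40 0 0 0 0 0;-1 0 0 0 0 0 0;-1 0 0 0 0 0 0;-1 0 0 0 0 0 0"}}

```text
time: 49.65
position: [0.4651, -0.2672, 0.312]
tcp_rot: [-1.57, 0.001, -1.65]
ft_force: [-0.5, 1.6, 0.1]
opening: 0.0003
```

```bash
python3 -c "
from tf import *
delta(w(.095,-.226,.168),-1.65)
S=cam('side');crop(S,220,60,420,250,4,'s40');cv2.imwrite('pics/s40f.png',S[0][:,:,::-1])
T=cam('top');crop(T,60,130,330,330,2.9,'t40')
P=[w(.095,-.145,.165),w(.095,-.235,.165),w(.095,-.251,.165),w(-.02,-.1,.205)]
print(proj(S,P).round(1),proj(T,P).round(1))
"
```

```text
t 49.65 pos [ 0.4651 -0.2672  0.312 ] rpy [-1.57e+00  1.00e-03 -1.65e+00] op 0.0003 F [-0.5  1.6  0.1]
shift mm (tool) [-196.3  144.2  139.4] rotvec [-0.0004  0.0005 -0.0008]
[[350.4 200.4]
 [356.9 223.3]
 [358.1 227.6]
 [296.9 177.4]] [[287.5 208.7]
 [328.2 211.3]
 [335.4 211.8]
 [260.1 257.6]]
```

View pics/s40.png

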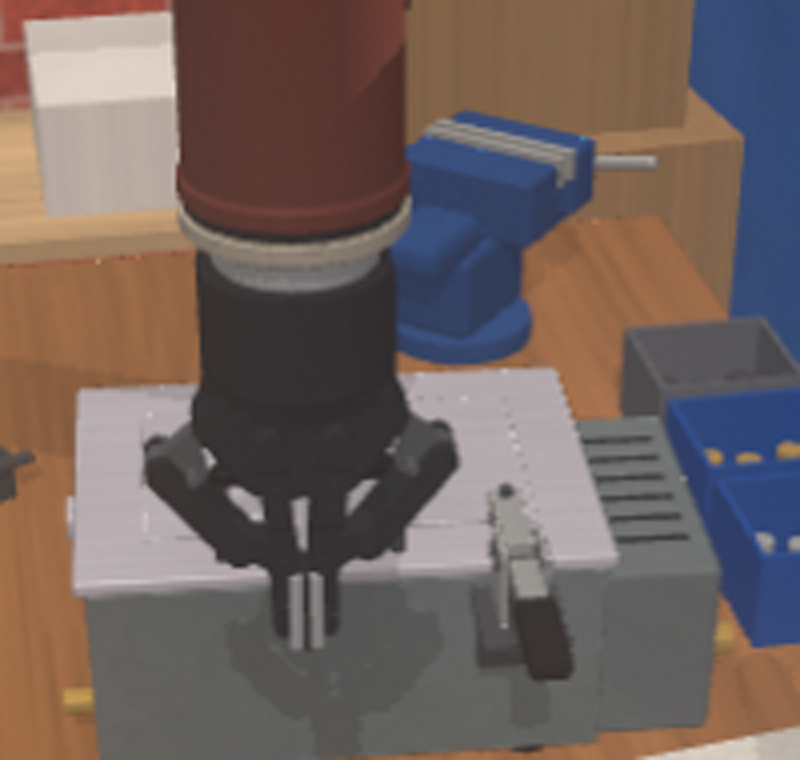

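View pics/t40.png

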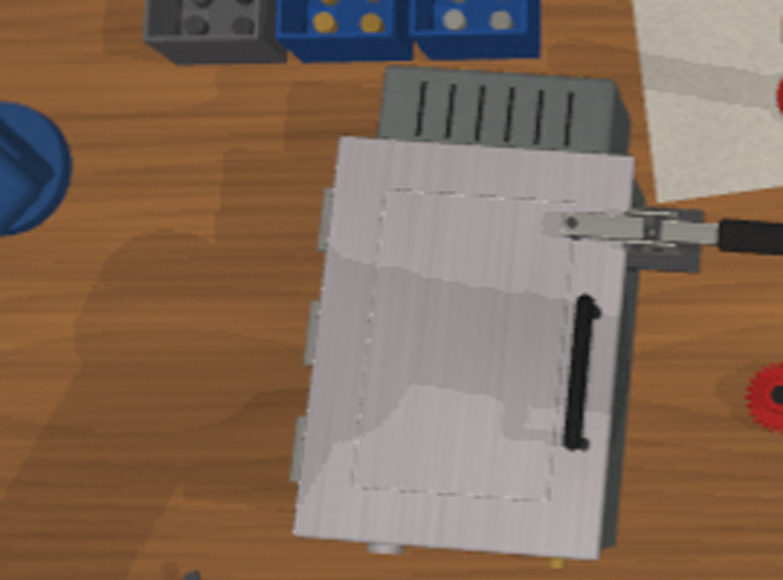

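View pics/s40f.png

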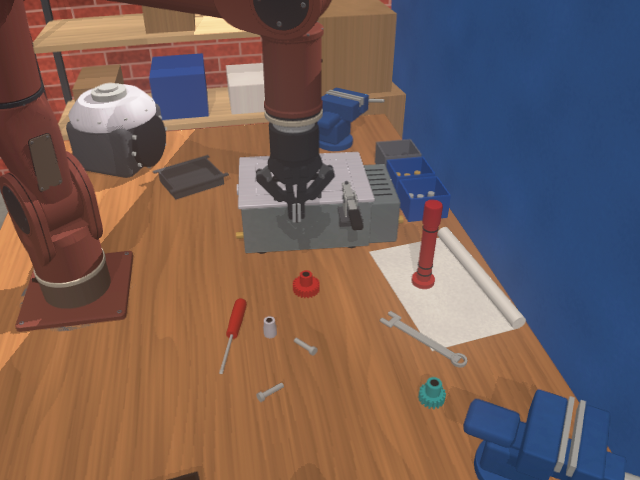

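The lever end appears at side pixel (357,228); the level position predicts (358,228). The lid is flat with the clamp arm on it, and the bench items have not moved. Handing in.

```bash
python3 -c "
from cell import manip
print(manip.close_job())"
```

```text
the job is handed in; nothing more can be done
None
```

The parts washer is loaded, shut and clamped, and I handed the job in at about 50 s of the 210 s allowed. No verdict came back, so this is what my own checks showed.

- **Gears:** All four grey gears on the bench (two 60 mm, one 54 mm, one 48 mm) are in the basket. They stood upright and apart in the last view before the lid closed. The red and turquoise look-alikes were left alone.
- **Bar:** It lies between the prongs on both brackets, within about 2 mm of home in the top camera. It was released.
- **Lid:** I pushed the handle over and down until it met the rim; the handle height matched fully closed at 28 N.
- **Clamp:** I pressed the lever to its stop with 42 N on the fingertips. After I withdrew, it stayed level and the clamp arm lay on the lid.
- **Bench items:** The socket, lamp, spanner, driver and bolts look unmoved in the last side picture.

Two things did not match exactly. The top and side cameras differed by 2–3 mm in most places and about 6 mm at one far corner of the washer. One 60 mm gear was seen about 20 mm nearer the front wall than where I aimed it, still well inside the basket. I could not see the gears or the bar after the lid closed.

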